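# Set up the marking gauge for a raised dental cast

### The arm

A 6-joint arm with a two-finger parallel gripper is mounted at the origin on a cart in front of the work surface, level with it; the furniture and walls round the work are solid. World frame = base frame: x ahead of the robot, y to its left, z up, the work surface at z = 0. Lengths are in mm, angles in degrees, forces in N, time in s.
With the tool pointing down it reaches from about 350 to 850 mm from the base axis. Payload 8.1 kg.
Tool frame: the origin (TCP) lies midway between the tips of the shut fingers; the grasp point (between the pads) lies 19 mm behind it; z points along the fingers, y is the line along which they close (so a half turn about z gives the same grasp; the last joint's range is limited). The gripper opens to 85 mm and grips with 20 to 120 N. Pads are 22 mm wide; open, the fingers measure 114 mm over their backs; the gripper's body (76 mm by 85 mm) begins 54 mm behind the grasp point. The pads swing forward as they close: fully open they stand 13 mm farther back than shut.
Start: joints at [58.247, 7.471, 85.268, -0, 87.261, -4.893], TCP at [271.07, 535.281, 206.992] pointing down, gripper open.
Joint ranges: [-169.43, 169.43], [-51.17, 129.36], [1.28, 143.12], [-76.62, 256.62], [0, 156.53], [-152.29, 152.29]. Speed limits (degrees/s): [136.94, 136.94, 159.86, 180, 180, 180].

### API

Orientations are given as [roll, pitch, yaw] about the fixed x, y, z axes, in that order (R = Rz(yaw) Ry(pitch) Rx(roll)).
In Python, from bench import r gives the robot as it stands. The module is installed in compiled form; this text tells all that it offers.
- The arm moves only by the tool jog_arm, never from a script. Its argument "rows" is a list of rows, each a list of 2 entries, a list of its own where there are three numbers: the shift along the tool's x, y, z in mm, then the turn, a rotation vector about the tool's x, y, z in rad. A call has 1 to 10 rows; each row is the pose to reach, as a shift and turn from the pose commanded when the call began, along the tool's axes at that moment; what a row does not reach only later rows make up. A row lasts 1/10 s, in which the tool goes at most 50 mm and 8.59 degrees, less where a joint would pass 70% of its speed; a pose out of reach is approached as far as the arm can. A call with a gripper value outside its range is refused whole. "grip" is the finger opening in mm, from 0 to 85.4, set as the call begins (left out, the last holds). The fingers move at their own pace and stop on an object; "force" is the grip in N (left out, the last holds). Time passes only in rows, so rows that repeat a pose let the fingers close. It gives the time, the measured TCP pose, the force, the opening and the grip force at its end, in the units of the state.
- r.sense(): the state, without advancing time (a new reading comes with each control period).
- r.snapshot(name): name is "scene" or "top" or "wrist"; returns (picture, depth): 480x640x3 uint8, blue, green, red; 480x640 float32, mm along the optical axis (not along the pixel's ray), 0 where there is no reading.
- r.camera_params(name): a dict with "fx", "fy", "cx", "cy" (pixels), "pose" (4x4, takes a point from camera to world coordinates); the wrist camera has in their place "tool_from_camera" (4x4, takes a point from camera to tool coordinates, whose origin is the TCP and whose axes are the flange's). Camera axes: x right, y down, z forward; pixel columns grow to the right and rows downward; lengths in mm; the calibration is good to about 2 mm. A picture is of the moment at which its call begins: read the wrist's pose just before it. camera_params takes no time and is no camera call.
- r.hand_in(): hands the job in; it is judged then, once.
The state is a dict: "time": time; "joint_pos": joint angles; "qd": joint speeds; "joint_efforts": joint torques, N m; "tool_pos": TCP position; "tcp_rot": TCP orientation; "ft_force": force on the tool from outside, world axes, zero at the start; "wrist_torque": the same for the moment, N m; "finger_gap": finger opening in mm; "grip_force": force on a finger pad.
Only numpy, scipy, OpenCV 4.12 (cv2) and the standard library are available. Lean on these libraries where they do the work, as an engineer would, in place of code of your own. Each camera call takes 0.05 s, during which the arm holds its last target. There are 200 camera calls.

### The job

Get the marking gauge ready for this cast: pile all the wax cartons that are there squarely on the gauge's platform as one flat column, each lying along the platform and centred, pull the telescoping mast up by its stud until the lock button clicks out, and with both done turn the knob until the pointer is level with the top of the column. Only then stand the white-based cast upright in the middle of the top carton; leave the bottles and the jar alone.

Things in the scene. Friction and masses are not known exactly. Their poses are not given: they have to be found in the camera images.
- platform (a point): centre of the top face of the gauge's platform, an aluminium block 75 (x) x 105 (y) x 30 mm on the grey base plate of the marking gauge; its top is 40 mm above the worktop and 5 mm wider than a carton all round. The gauge is fixed to the worktop. z is up; its y axis points along the gauge from the platform to the sleeve of the telescoping mast, whose axis stands 135 mm from this point; x is square to that, and the lock hole is on the sleeve's -x face
- mast (a joint): how far the aluminium inner tube of the telescoping mast is pulled up out of its dark steel sleeve, m: 0 is pushed in, 0.060 is where the lock button springs out (stop at 0.0605). It moves straight up, takes about 6 N to lift and stays by friction where it is left. Sleeve 30 x 30 mm, its top 105 mm above the worktop
- lock_button (a joint): spring-loaded brass lock button, 8 mm in diameter, in the inner tube: 0 while it is held in by the sleeve, about 0.008 m when it has clicked out through the roughly 10 mm hole in the -x face of the sleeve (92 mm above the worktop); out, it carries the mast
- stud (a point): centre of the steel pull stud on top of the mast, an upright cylinder 20 mm in diameter and 22 mm tall (this point is 11 mm below its top) on the mast's axis; its underside is 9 mm above the grey head (30 mm wide in x, 78 mm long in y, 18 mm thick), which carries stud and knob and rises with the mast. Grip it to pull the mast up; with the mast in, this point is 150 mm above the worktop
- knob_grip (a point): centre of the black fluted round knob on the head, 32 mm in diameter, 26 mm tall (this point is 13 mm below its top and 20 mm above the head), axis upright, 44 mm from the stud's axis towards the platform; it rises with the mast
- knob (a joint): angle of the knob, rad, growing counter-clockwise seen from above, range -3.1 to 3.1; stays where it is left (friction 0.03 N m). Its lead screw moves the pointer 12 mm per rad: counter-clockwise raises it, clockwise lowers it
- pointer_tip (a point): tip of the pointer, a small steel block on the brass lead screw under the knob with a dark 22 mm needle aimed level at the platform; the tip stands 60 mm from the platform's centre, so 12 mm beside the column's end face, and never touches a squarely built column
- carton_a_mid (a point): closed pink cardboard carton of wax sheets, 65 (its x) x 95 (its y) x 22 (z) mm, 0.08 to 0.17 kg, lying flat on the worktop; this point is its centre, half-way up (11 mm above its underside). The four cartons are alike; two to four are present (None if absent). Behind them a wall shelf hangs over the worktop, its front edge at x = 0.615 m, its underside 0.47 m up (y below 0.14 m): keep the wrist clear of it by staying low over the far cartons
- carton_b_mid (a point): closed pink cardboard carton of wax sheets, 65 (its x) x 95 (its y) x 22 (z) mm, 0.08 to 0.17 kg, lying flat on the worktop; this point is its centre, half-way up (11 mm above its underside). The four cartons are alike; two to four are present (None if absent). Behind them a wall shelf hangs over the worktop, its front edge at x = 0.615 m, its underside 0.47 m up (y below 0.14 m): keep the wrist clear of it by staying low over the far cartons
- carton_c_mid (a point): closed pink cardboard carton of wax sheets, 65 (its x) x 95 (its y) x 22 (z) mm, 0.08 to 0.17 kg, lying flat on the worktop; this point is its centre, half-way up (11 mm above its underside). The four cartons are alike; two to four are present (None if absent). Behind them a wall shelf hangs over the worktop, its front edge at x = 0.615 m, its underside 0.47 m up (y below 0.14 m): keep the wrist clear of it by staying low over the far cartons
- carton_d_mid (a point): closed pink cardboard carton of wax sheets, 65 (its x) x 95 (its y) x 22 (z) mm, 0.08 to 0.17 kg, lying flat on the worktop; this point is its centre, half-way up (11 mm above its underside). The four cartons are alike; two to four are present (None if absent). Behind them a wall shelf hangs over the worktop, its front edge at x = 0.615 m, its underside 0.47 m up (y below 0.14 m): keep the wrist clear of it by staying low over the far cartons
- carton_a_top (a point): centre of the top face of the carton of that name, 11 mm above its centre (None if absent)
- carton_b_top (a point): centre of the top face of the carton of that name, 11 mm above its centre (None if absent)
- carton_c_top (a point): centre of the top face of the carton of that name, 11 mm above its centre (None if absent)
- carton_d_top (a point): centre of the top face of the carton of that name, 11 mm above its centre (None if absent)
- cast_mid (a point): centre of the white plaster base of a dental cast (57 (x) x 67 (y) x 40 mm over all, with dark gum, yellow plate and wire on top), this point is 14 mm above its flat underside; the base is an eight-cornered block about 55 mm wide across x, 68 across y and 28 mm tall, 0.09 kg; pinch the base across its x
- cast_foot (a point): centre of the flat underside of the same cast, 14 mm below cast_mid
- spray: a spray bottle, a bystander to be left alone (36 mm in diameter, 118 mm tall, red cap); origin at the centre of its underside
- jar: a wax jar, a bystander to be left alone (52 mm in diameter, 48 mm tall, white screw lid); origin at the centre of its underside
- dropper: a dropper bottle, a bystander to be left alone (24 mm in diameter, 76 mm tall, yellow cap); origin at the centre of its underside
Mind the look-alikes: they are no part of the job. What is shaped like the part that bears carton_d_mid but orange or turquoise is not meant.

How it is judged:
By the outcome, as a careful person would: the job done as asked, in the order asked, and still so for the second after the job is handed in, with the robot touching nothing.
Of carton_a, carton_b, carton_c, carton_d only 2 to 4 are there at a start; the rules pass over those that are not, and their reading is None.
At some moment in a run one of cast may be knocked a few centimetres aside while the robot is not near it.
Once in a run the grip may slacken for a moment while it holds something.
It also fails if it takes over 208 s, if anything falls off the work surface, if the arm or the gripper's body presses on something with over 40 N, if the wrist force passes 120 N, or if a joint passes its speed limit or range.

## Working session

There is one attempt and no reset: what is moved stays moved. The work goes in short steps, Python scripts to look and compute and a tool call to move; the robot and the scene stay as the last step left them, time stands still between calls to the robot, and variables do not carry over. Pictures are saved under pics/ and viewed, at most 14 in all, crops included, and the job is handed in when it is done.

Besides the shell and the picture viewer there is one more tool, called in YAML: its name, and indented under it one key for each argument. jog_arm: Moves the arm, as the interface text tells. Its arguments: {"type":"object","properties":{"rows":{"type":"array"},"grip":{"type":"number"},"force":{"type":"number"}},"required":["rows"]}

```bash
mkdir -p pics; ls; python3 - <<'E'
from bench import r
import cv2,numpy as np
print(r.sense())
for n in ("scene","top"):
    p,d=r.snapshot(n); cv2.imwrite(f"pics/{n}0.png",p); np.save(f"{n}0.npy",d)
    print(n,r.camera_params(n))
print(r.camera_params("wrist"))
E
```

```text
pics
{'time': 0.0, 'joint_pos': array([ 5.82465629e+01,  7.51348127e+00,  8.53299449e+01, -1.63370214e-04,
        8.72593550e+01, -4.89411963e+00]), 'qd': array([-0.08661145, -0.02344208,  0.03070919, -0.00829421, -0.05330952,
        0.06951761]), 'joint_efforts': array([-2.51563026e-03, -5.69383264e+01, -5.00552559e+01, -4.25537492e-04,
        1.47849019e-02, -3.02324872e-05]), 'tool_pos': array([270.76479218, 534.77967004, 205.95502676]), 'tcp_rot': array([-1.79897580e+02, -8.60616403e-03,  1.53140683e+02]), 'ft_force': array([-1.35744214, -0.65158061,  0.71461515]), 'wrist_torque': array([ 0.01910301, -0.00853796,  0.01000497]), 'grip_force': 0.0, 'finger_gap': 85.37537791686361}
scene {'fx': 557.7513822206863, 'fy': 557.7513822206863, 'cx': 313.7950213523574, 'cy': 234.56641993103213, 'pose': array([[-8.88720935e-01, -2.86987365e-01,  3.57509934e-01,
        -1.03544321e+02],
       [-4.58424141e-01,  5.64358814e-01, -6.86546747e-01,
         1.23957571e+03],
       [-4.73364033e-03, -7.74039651e-01, -6.33119429e-01,
         1.24305268e+03],
       [ 0.00000000e+00,  0.000000
[... 274 characters left out ...]
1,  3.95528153e-01, -1.68429405e-01,
         3.01581456e+02],
       [-1.00211840e-02, -4.11048272e-01, -9.11558497e-01,
         1.55146532e+03],
       [ 0.00000000e+00,  0.00000000e+00,  0.00000000e+00,
         1.00000000e+00]])}
{'fx': 420.09582539540827, 'fy': 420.09582539540827, 'cx': 319.52594608547696, 'cy': 232.2015887458763, 'tool_from_camera': array([[-6.57677074e-04, -9.65590675e-01, -2.60065792e-01,
         6.55092801e+01],
       [ 9.99999358e-01, -8.75152880e-04,  7.20443880e-04,
        -8.57136841e-02],
       [-9.23251219e-04, -2.60065151e-01,  9.65590630e-01,
        -1.66216695e+02],
       [ 0.00000000e+00,  0.00000000e+00,  0.00000000e+00,
         1.00000000e+00]])}
```

View pics/scene0.png

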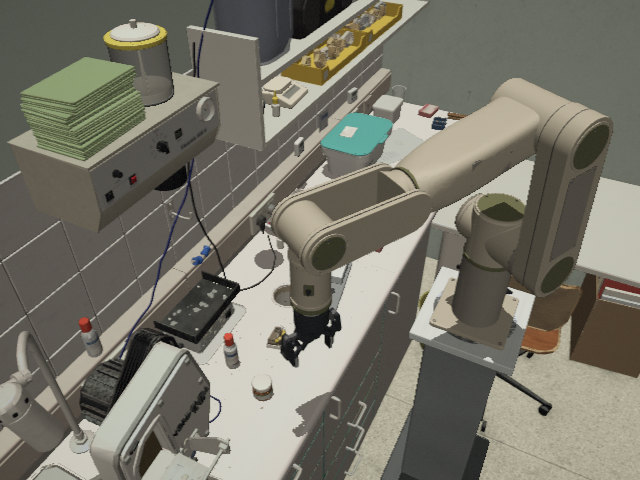

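View pics/top0.png

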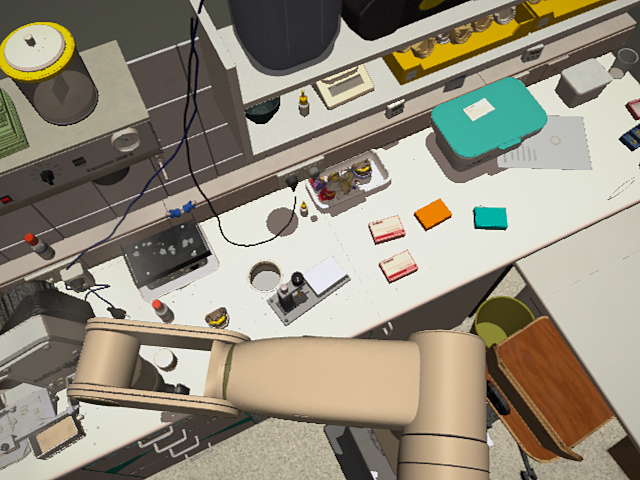

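The scene view shows the cast at (277,337), spray (231,350) and jar (262,387), with the arm hiding the gauge. The top view shows the gauge at (310,290), its platform at (327,274), pink cartons at (386,229) and (397,265), orange and turquoise decoys, and the cast at (217,317).

```bash
cat >h.py <<'E'
from bench import r
import cv2,numpy as np
from scipy.spatial.transform import Rotation as R
def T():
    s=r.sense(); M=np.eye(4); M[:3,:3]=R.from_euler('xyz',s['tcp_rot'],degrees=True).as_matrix(); M[:3,3]=s['tool_pos']; return M
def shot(n,save=None):
    c=r.camera_params(n); P=c.get('pose'); 
    if P is None: P=T()@c['tool_from_camera']
    p,d=r.snapshot(n)
    if save: cv2.imwrite(f'pics/{save}.png',p)
    return p,d,c,P
def ray(uv,c,P,z):
    uv=np.atleast_2d(np.array(uv,float)); v=np.c_[(uv[:,0]-c['cx'])/c['fx'],(uv[:,1]-c['cy'])/c['fy'],np.ones(len(uv))]@P[:3,:3].T
    o=P[:3,3]; return o+v*((z-o[2])/v[:,2])[:,None]
def dep(uv,d,c,P):
    u,v=map(int,uv); z=d[v,u]; q=np.array([(u-c['cx'])/c['fx']*z,(v-c['cy'])/c['fy']*z,z,1]); return (P@q)[:3]
def proj(X,c,P):
    q=np.linalg.inv(P)@np.r_[X,1]; return np.array([c['fx']*q[0]/q[2]+c['cx'],c['fy']*q[1]/q[2]+c['cy']])
def togo(xyz,yaw=None):
    """shift/turn in tool axes to bring TCP to xyz (tool down, yaw deg)"""
    M=T(); sh=M[:3,:3].T@(np.array(xyz)-M[:3,3]); t=np.zeros(3)
    if yaw is not None:
        G=R.from_euler('xyz',[180,0,yaw],degrees=True).as_matrix(); t=R.from_matrix(M[:3,:3].T@G).as_rotvec()
    return sh.round(1),t.round(3)
E
python3 - <<'E'
from h import *
p=cv2.imread('pics/top0.png');d=np.load('top0.npy');c=r.camera_params('top');P=c['pose']
for n,uv in dict(cA=(386,229),cB=(397,265),org=(433,214),tur=(490,217),pinkfar=(635,108),plat=(327,272),cast=(217,317),stud=(285,294),knob=(297,278),jar=(165,358),drop=(304,207),spray=(158,308)).items(): print(n,dep(uv,d,c,P).round(),p[uv[1],uv[0]])
hsv=cv2.cvtColor(p,cv2.COLOR_BGR2HSV)
m=((hsv[...,0]>168)|(hsv[...,0]<4))&(hsv[...,1]>60)&(hsv[...,2]>90)
n,l,st,ce=cv2.connectedComponentsWithStats(m.astype(np.uint8))
for i in range(1,n):
    if st[i,4]>60: print(st[i],ce[i],dep(ce[i],d,c,P).round())
E
```

```text
cA [ 506. -194.   22.] [194 220 232]
cB [ 390. -167.   24.] [185 209 232]
org [ 489. -346.   22.] [  0 127 234]
tur [ 406. -496.   20.] [166 179   0]
pinkfar [  541. -1144.    20.] [159 170 186]
plat [451.  28.  43.] [237 232 232]
cast [472. 361.  18.] [ 63  85 103]
stud [413. 172. 129.] [113 118 121]
knob [429. 128. 160.] [145 138 137]
jar [414. 527.  51.] [221 227 226]
drop [668.  -0.  46.] [  0  92 119]
spray [531. 491. 108.] [ 60  69 117]
[374 229  30  11  94] [388.68085106 234.18085106] [ 490. -193.   19.]
[382 264  35  18 114] [399.68421053 271.85087719] [ 370. -163.   25.]
```

```bash
python3 -c "
from h import *
print(togo([430,40,260],105))"
```

```text
(array([-365.6, -369.6,  -53.4]), array([-0.002,  0.001,  0.84 ]))
```

jog_arm:
  rows:
    - [[-40,-40,-20],[0,0,0.1]]
    - [[-75,-75,-50],[0,0,0.2]]
    - [[-110,-110,-53],[0,0,0.3]]
    - [[-145,-145,-53],[0,0,0.4]]
    - [[-180,-180,-53],[0,0,0.5]]
    - [[-215,-215,-53],[0,0,0.6]]
    - [[-250,-250,-53],[0,0,0.7]]
    - [[-285,-285,-53],[0,0,0.84]]
    - [[-320,-320,-53],[0,0,0.84]]
    - [[-345,-350,-53],[0,0,0.84]]

```text
time: 1.1
tool_pos: [420.3, 66.9, 259.7]
tcp_rot: [180.0, -0.0, 105.0]
ft_force: [1.0, 0.1, -0.4]
finger_gap: 85.5
grip_force: 0.0
```

jog_arm:
  rows:
    - [[-20,-20,0],[0,0,0]]
    - [[-20,-20,0],[0,0,0]]
    - [[-20,-20,0],[0,0,0]]
    - [[-20,-20,0],[0,0,0]]

```text
time: 1.5
tool_pos: [406.2, 45.0, 259.9]
tcp_rot: [180.0, -0.0, 105.0]
ft_force: [-0.2, 0.0, -0.4]
finger_gap: 85.6
grip_force: 0.0
```

```bash
python3 - <<'E'
from h import *
print(r.sense()['time'],r.sense()['tool_pos'],r.sense()['tcp_rot'])
p,d,c,P=shot('wrist','w1'); np.savez('w1.npz',d=d,P=P)
p,d,c,P=shot('top','top1'); np.savez('top1.npz',d=d,P=P)
p,d,c,P=shot('scene','scene1'); np.savez('scene1.npz',d=d,P=P)
E
```

```text
1.5 [406.18066163  45.02377192 259.87152549] [ 1.79998295e+02 -2.07846916e-02  1.05043852e+02]
```

View pics/w1.png

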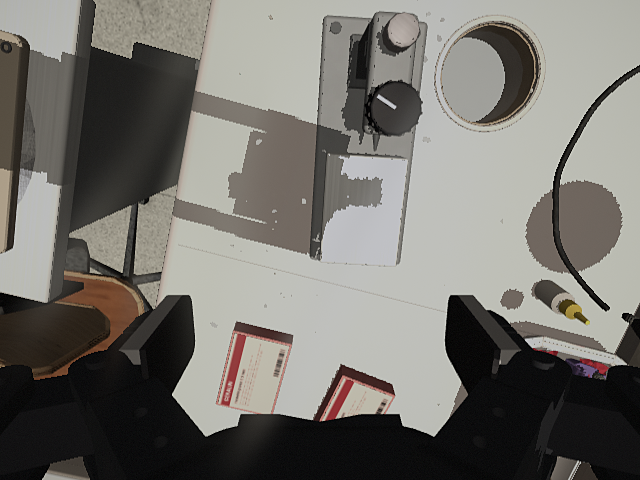

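View pics/scene1.png

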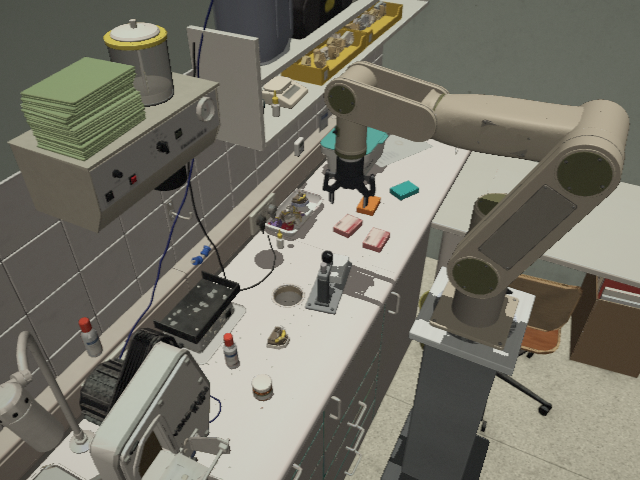

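Wrist view: platform corners near (325,155), (407,155), (398,265) and (312,262), the knob at (394,107), the stud at (403,28), and two pink cartons at (255,368) and (358,395). The scene view shows only two pink cartons on the worktop.

```bash
cat >>h.py <<'E'
def cloud(d,c,P):
    v,u=np.mgrid[:480,:640]; z=d.astype(float); q=np.stack([(u-c['cx'])/c['fx']*z,(v-c['cy'])/c['fy']*z,z],-1)
    return q@P[:3,:3].T+P[:3,3]
def rects(X,d,zlo,zhi,box,minpix=150):
    m=(d>0)&(X[...,2]>zlo)&(X[...,2]<zhi)&(X[...,0]>box[0])&(X[...,0]<box[1])&(X[...,1]>box[2])&(X[...,1]<box[3])
    n,l,st,ce=cv2.connectedComponentsWithStats(m.astype(np.uint8))
    for i in range(1,n):
        if st[i,4]>minpix:
            q=X[l==i]; (cx,cy),(w,h),a=cv2.minAreaRect(q[:,:2].astype(np.float32))
            if w>h: a+=90; w,h=h,w
            print('c',round(cx,1),round(cy,1),'z',np.median(q[:,2]).round(1),'size',round(w,1),round(h,1),'x-axis angle',round((a+90)%180-90,1),'px',st[i,4],'mean',q.mean(0).round(1))
E
python3 - <<'E'
from h import *
for n in ('wrist','top'):
    f=np.load('w1.npz' if n=='wrist' else 'top1.npz'); c=r.camera_params(n); X=cloud(f['d'],c,f['P'])
    print(n,'platform');rects(X,f['d'],33,47,(350,530,-60,110))
    print('stud/knob');rects(X,f['d'],150,172,(350,530,60,240),60)
    print('head');rects(X,f['d'],122,138,(350,530,60,240),60)
    print('cartons');rects(X,f['d'],14,30,(330,560,-260,-110))
E
```

```text
wrist platform
c 450.4 37.2 z 39.4 size 75.1 105.2 x-axis angle 11.5 px 8633 mean [449.6  39.5  39.4]
stud/knob
c 423.0 169.3 z 160.0 size 19.3 19.5 x-axis angle -31.1 px 1043 mean [422.6 168.5 159.4]
c 432.0 126.3 z 162.3 size 32.9 33.3 x-axis angle 84.0 px 2393 mean [431.2 126.3 161.9]
head
c 425.7 158.0 z 129.1 size 30.2 57.5 x-axis angle 11.6 px 2159 mean [421.8 157.7 128.8]
c 423.0 113.4 z 127.7 size 9.7 23.2 x-axis angle 50.2 px 160 mean [423.2 112.6 127.3]
cartons
c 388.8 -172.1 z 21.6 size 65.1 97.1 x-axis angle 0.1 px 4649 mean [ 388.4 -168.2   21.5]
c 510.3 -185.2 z 21.7 size 65.5 70.5 x-axis angle -8.8 px 2236 mean [ 506.4 -171.8   21.2]
top platform
c 450.0 43.0 z 39.9 size 77.7 97.9 x-axis angle 11.2 px 753 mean [448.8  48.1  40. ]
stud/knob
c 432.6 127.4 z 162.7 size 29.0 34.0 x-axis angle 64.5 px 126 mean [431.1 128.3 162.2]
head
c 427.3 149.3 z 128.9 size 31.8 78.2 x-axis angle 11.1 px 184 mean [422.1 156.7 129.2]
cartons
c 514.8 -163.5 z 21.9 size 30.9 67.0 x-axis angle 83.0 px 190 mean [ 512.3 -161.7   21.7]
```

```bash
python3 -c "
from h import *
print(togo([388.8,-172,60],90))"
```

```text
(array([-205.3,  -73.4,  199.9]), array([-0.   , -0.   ,  0.264]))
```

jog_arm:
  rows:
    - [[-40,-14,0],[0,0,0.1]]
    - [[-80,-28,0],[0,0,0.2]]
    - [[-120,-42,20],[0,0,0.264]]
    - [[-155,-55,45],[0,0,0.264]]
    - [[-180,-64,85],[0,0,0.264]]
    - [[-200,-72,130],[0,0,0.264]]
    - [[-205.3,-73.4,165],[0,0,0.264]]
    - [[-205.3,-73.4,200],[0,0,0.264]]
    - [[-205.3,-73.4,200],[0,0,0.264]]
    - [[-205.3,-73.4,200],[0,0,0.264]]

```text
time: 2.65
tool_pos: [388.3, -172.2, 60.2]
tcp_rot: [-179.9, -0.1, 89.9]
ft_force: [-0.1, -0.7, 0.9]
finger_gap: 85.1
grip_force: 0.0
```

```bash
python3 - <<'E'
from h import *
p,d,c,P=shot('wrist','w2'); X=cloud(d,c,P)
rects(X,d,14,27,(330,600,-270,-90))
print(togo([388.8,-172,2],90), r.sense()['time'],r.sense()['joint_pos'].round())
E
```

```text
c 388.6 -172.3 z 21.7 size 65.2 95.6 x-axis angle 0.0 px 22534 mean [ 388.5 -168.8   21.6]
c 508.7 -195.5 z 21.8 size 66.3 89.2 x-axis angle -8.7 px 17193 mean [ 510.6 -185.9   21.6]
(array([ 1. , -0.8, 59.6]), array([ 0.001,  0.001, -0.001])) 2.7 [-31. -14. 121.   0.  72. -31.]
```

View pics/w2.png

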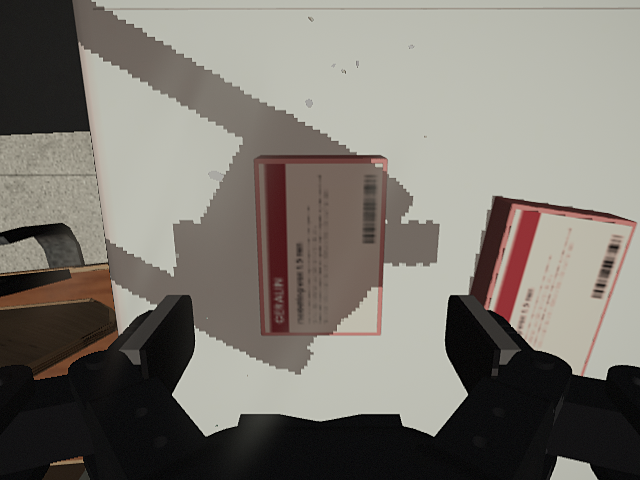

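Carton B sits centred between the fingers (column 320), so I'll go down and grip it.

jog_arm:
  rows:
    - [[0.5,0,30],[0,0,0]]
    - [[0.5,0,50],[0,0,0]]
    - [[0.5,0,58.5],[0,0,0]]
    - [[0.5,0,58.5],[0,0,0]]

```text
time: 3.1
tool_pos: [389.0, -172.4, 2.2]
tcp_rot: [180.0, 0.0, 89.9]
ft_force: [0.6, 0.0, -0.2]
finger_gap: 85.5
grip_force: 0.0
```

jog_arm:
  rows:
    - [[0,0,0],[0,0,0]]
    - [[0,0,0],[0,0,0]]
    - [[0,0,0],[0,0,0]]
    - [[0,0,0],[0,0,0]]
    - [[0,0,0],[0,0,0]]
    - [[0,0,0],[0,0,0]]
  grip: 50
  force: 50

```text
time: 3.7
tool_pos: [388.5, -172.5, 1.6]
tcp_rot: [180.0, 0.0, 89.9]
ft_force: [-0.4, -0.3, 0.6]
finger_gap: 49.8
grip_force: 0.0
```

```bash
python3 - <<'E'
from h import *
s=r.sense();print(s['finger_gap'],s['grip_force'])
p,d,c,P=shot('wrist','w3'); X=cloud(d,c,P)
rects(X,d,14,32,(330,600,-270,-90))
E
```

```text
49.793790662620886 0.0
c 388.5 -172.3 z 21.7 size 65.4 95.8 x-axis angle 0.1 px 38513 mean [ 388.5 -166.8   21.7]
c 494.0 -184.2 z 21.7 size 38.8 77.0 x-axis angle 7.1 px 12768 mean [ 494.2 -177.3   21.3]
c 488.5 -230.4 z 21.8 size 4.8 17.4 x-axis angle 44.0 px 304 mean [ 488.  -229.9   21.8]
```

View pics/w3.png

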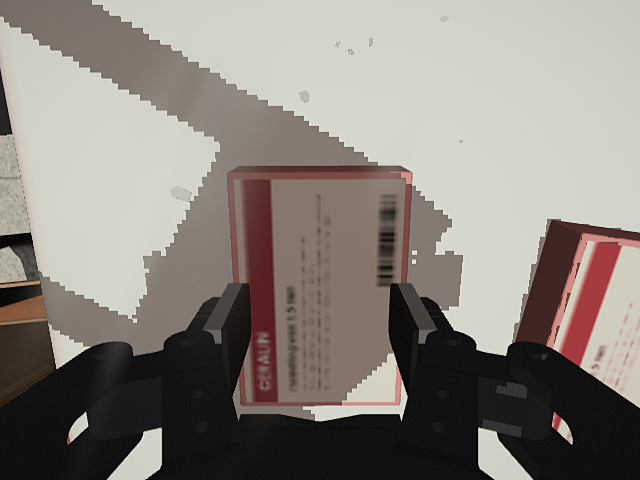

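```bash
python3 - <<'E'
from h import *
p,d,c,P=shot('wrist'); X=cloud(d,c,P)
for v in (286,290,300,310,330,350):
  for u in (212,225,235,240,245,400,410): print((u,v),X[v,u].round(0),end=' ')
  print()
print(r.sense()['tool_pos'])
E
```

```text
(212, 286) [ 342. -176.   -1.] (225, 286) [ 348. -176.   -1.] (235, 286) [ 360. -161.   35.] (240, 286) [ 362. -161.   35.] (245, 286) [ 363. -161.   35.] (400, 286) [ 416. -162.   35.] (410, 286) [ 419. -162.   35.] 
(212, 290) [ 342. -177.    0.] (225, 290) [ 357. -161.   38.] (235, 290) [ 361. -161.   39.] (240, 290) [ 362. -162.   37.] (245, 290) [ 363. -162.   36.] (400, 290) [ 415. -162.   39.] (410, 290) [ 418. -161.   39.] 
(212, 300) [ 353. -165.   38.] (225, 300) [ 359. -161.   47.] (235, 300) [ 362. -161.   47.] (240, 300) [ 363. -162.   46.] (245, 300) [ 364. -165.   38.] (400, 300) [ 413. -161.   47.] (410, 300) [ 417. -162.   46.] 
(212, 310) [ 354. -166.   45.] (225, 310) [ 360. -162.   53.] (235, 310) [ 363. -161.   54.] (240, 310) [ 363. -165.   46.] (245, 310) [ 364. -168.   40.] (400, 310) [ 413. -164.   48.] (410, 310) [ 415. -162.   52.] 
(212, 330) [ 359. -162.   65.] (225, 330) [ 363. -161.   66.] (235, 330) [ 364. -167.   56.] (240, 330) [ 363. -171.   48.] (245, 330) [ 363. -175.   40.] (400, 330) [ 413. -170.   50.] (410, 330) [ 414. -164.   62.] 
(212, 350) [ 362. -161.   77.] (225, 350) [ 363. -168.   65.] (235, 350) [ 363. -173.   57.] (240, 350) [ 364. -176.   51.] (245, 350) [ 363. -182.   42.] (400, 350) [ 413. -177.   51.] (410, 350) [ 413. -169.   64.] 
[ 388.3634662  -172.43273259    1.47796485]
```

jog_arm:
  rows:
    - [[0,0,-30],[0,0,0]]
    - [[0,0,-60],[0,0,0]]
    - [[0,0,-60],[0,0,0]]
    - [[0,0,-60],[0,0,0]]
    - [[0,0,-60],[0,0,0]]
    - [[0,0,-60],[0,0,0]]
    - [[0,0,-60],[0,0,0]]
    - [[0,0,-60],[0,0,0]]
  grip: 0

```text
time: 4.6
tool_pos: [388.0, -172.2, 60.8]
tcp_rot: [-179.9, -0.0, 89.9]
ft_force: [-0.1, -0.6, 1.4]
finger_gap: 0.3
grip_force: 0.0
```

```bash
cat >>h.py <<'E'
def tips():
    p,d,c,P=shot('wrist'); X=cloud(d,c,P); t=r.sense(); M=T()
    q=(X-M[:3,3])@M[:3,:3]   # tool frame
    m=(d>0)&(abs(q[...,0])<12)&(abs(q[...,1])<62)&(q[...,2]<-12)&(q[...,2]>-60)&(d<170)
    w=q[m]; print('gap',t['finger_gap'],'z',t['tool_pos'][2])
    for y0,y1 in ((-62,0),(0,62)):
        k=w[(w[:,1]>y0)&(w[:,1]<y1)]
        if len(k): print('tip z in tool (max)',np.percentile(k[:,2],99.5).round(1),'y',k[:,1].min().round(1),k[:,1].max().round(1),'x',k[:,0].min().round(1),k[:,0].max().round(1),len(k))
E
python3 -c "
from h import *
tips()"
```

```text
gap -0.017767454717695533 z 61.01074923216649
tip z in tool (max) -27.4 y -13.8 -0.0 x -11.2 12.0 1552
tip z in tool (max) -27.2 y 0.0 13.6 x -10.9 11.8 1547
```

jog_arm:
  rows:
    - [[0,0,0],[0,0,0]]
    - [[0,0,0],[0,0,0]]
    - [[0,0,0],[0,0,0]]
    - [[0,0,0],[0,0,0]]
    - [[0,0,0],[0,0,0]]
    - [[0,0,0],[0,0,0]]
    - [[0,0,0],[0,0,0]]
  grip: 65

```text
time: 5.35
tool_pos: [388.4, -172.5, 61.5]
tcp_rot: [180.0, 0.0, 89.9]
ft_force: [0.8, 0.8, 0.2]
finger_gap: 65.3
grip_force: 0.0
```

```bash
python3 -c "
from h import *
tips()"
```

```text
gap 65.11475232289116 z 61.51233611468324
tip z in tool (max) -30.5 y -46.4 -32.0 x -11.5 11.7 2829
tip z in tool (max) -30.5 y 31.8 46.3 x -11.7 11.7 2818
```

jog_arm:
  rows:
    - [[0,0,0],[0,0,0]]
    - [[0,0,0],[0,0,0]]
    - [[0,0,0],[0,0,0]]
    - [[0,0,0],[0,0,0]]
    - [[0,0,0],[0,0,0]]
  grip: 85

```text
time: 5.9
tool_pos: [388.4, -172.4, 61.5]
tcp_rot: [-180.0, 0.0, 89.9]
ft_force: [0.5, -0.2, -0.3]
finger_gap: 85.2
grip_force: 0.0
```

```bash
python3 -c "
from h import *
tips()"
```

```text
gap 84.87902911511229 z 61.47449012850186
tip z in tool (max) -36.6 y -56.5 -41.9 x -11.9 11.7 2614
tip z in tool (max) -36.8 y 41.8 56.6 x -11.6 12.0 2589
```

jog_arm:
  rows:
    - [[0,0,40],[0,0,0]]
    - [[0,0,70],[0,0,0]]
    - [[0,0,80],[0,0,0]]
    - [[0,0,84],[0,0,0]]
    - [[0,0,86.5],[0,0,0]]
    - [[0,0,86.5],[0,0,0]]

```text
time: 6.55
tool_pos: [389.4, -173.0, -23.9]
tcp_rot: [179.9, 0.1, 89.9]
ft_force: [0.7, 0.7, 0.6]
finger_gap: 85.0
grip_force: 0.0
```

```bash
python3 -c "
from h import *
tips()
p,d,c,P=shot('wrist','w4')"
```

```text
gap 84.61170595971029 z -23.741396723845018
tip z in tool (max) -21.9 y -62.0 -0.3 x -12.0 12.0 12019
tip z in tool (max) -21.9 y 0.0 62.0 x -12.0 12.0 12007
```

View pics/w4.png

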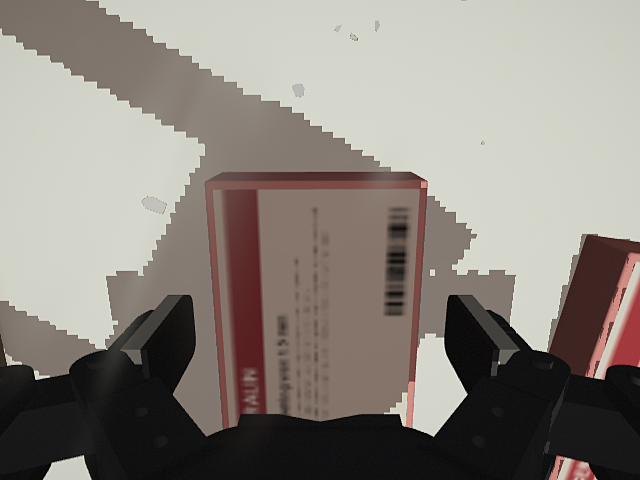

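The fingers now straddle the carton with no contact, at (185,300) and (455,300). The real tips are about 27 mm short of the reported TCP, so I'll allow for that from here on.

jog_arm:
  rows:
    - [[-0.5,0.5,1],[0,0,0]]
    - [[-0.5,0.5,1],[0,0,0]]
    - [[-0.5,0.5,1],[0,0,0]]
    - [[-0.5,0.5,1],[0,0,0]]
    - [[-0.5,0.5,1],[0,0,0]]
    - [[-0.5,0.5,1],[0,0,0]]
  grip: 50
  force: 50

```text
time: 7.25
tool_pos: [389.8, -173.5, -25.0]
tcp_rot: [179.9, 0.1, 89.9]
ft_force: [-0.3, 0.5, 6.3]
finger_gap: 63.7
grip_force: 55.9
```

jog_arm:
  rows:
    - [[0,0,-10],[0,0,0]]
    - [[0,0,-35],[0,0,0]]
    - [[0,0,-60],[0,0,0]]
    - [[0,0,-85],[0,0,0]]
    - [[0,0,-85],[0,0,0]]

```text
time: 7.75
tool_pos: [391.5, -174.5, 63.3]
tcp_rot: [179.7, 0.2, 89.9]
ft_force: [0.9, -0.2, -1.1]
finger_gap: 63.6
grip_force: 55.5
```

```bash
python3 - <<'E'
from h import *
M=T();print(M[:3,3])
p,d,c,P=shot('wrist'); X=cloud(d,c,P); z=M[2,3]
rects(X,d,z+40,z+54,(300,480,-260,-80),1000)
print(togo([450.6,36.3,60],101.5))
E
```

```text
[ 391.54631243 -174.4698423    63.31817881]
c 391.2 -167.3 z 110.0 size 84.3 91.4 x-axis angle -89.7 px 52152 mean [ 391.2 -161.9  110. ]
(array([210.3,  59.7,   1. ]), array([ 0.004,  0.003, -0.203]))
```

jog_arm:
  rows:
    - [[20,6,0],[0,0,-0.03]]
    - [[50,14,0],[0,0,-0.08]]
    - [[80,23,0],[0,0,-0.13]]
    - [[110,31,0],[0,0,-0.18]]
    - [[140,40,0],[0,0,-0.203]]
    - [[170,48,0],[0,0,-0.203]]
    - [[195,55,0],[0,0,-0.203]]
    - [[210,60,0],[0,0,-0.203]]
    - [[210,60,0],[0,0,-0.203]]
    - [[210,60,0],[0,0,-0.203]]

```text
time: 8.8
tool_pos: [448.3, 36.9, 57.9]
tcp_rot: [-179.9, -0.0, 101.6]
ft_force: [-0.6, 0.7, -0.9]
finger_gap: 63.9
grip_force: 55.4
```

```bash
python3 - <<'E'
from h import *
M=T();print(M[:3,3],r.sense()['tcp_rot'])
p,d,c,P=shot('wrist','w5'); X=cloud(d,c,P); z=M[2,3]
np.savez('w5.npz',d=d,P=P)
q=(X-M[:3,3])@M[:3,:3]
hsv=cv2.cvtColor(p,cv2.COLOR_BGR2HSV)
m=(abs(q[...,2]+47)<4)&(d>0)&(hsv[...,2]>70)
k=q[m]; print('carton top in tool: x max',np.percentile(k[:,0],99.8),'y',np.percentile(k[:,1],[.5,99.5]),np.median(k[:,2]))
print(togo([450.6,36.3,18],101.5))
E
```

```text
[448.34036402  36.90279548  57.94077912] [-1.79880046e+02 -8.19683913e-03  1.01582802e+02]
carton top in tool: x max 48.76349625266572 y [-32.25918118  31.94274235] -46.69583087584761
(array([-0.6,  2.2, 40.1]), array([-0.002, -0.   ,  0.001]))
```

View pics/w5.png

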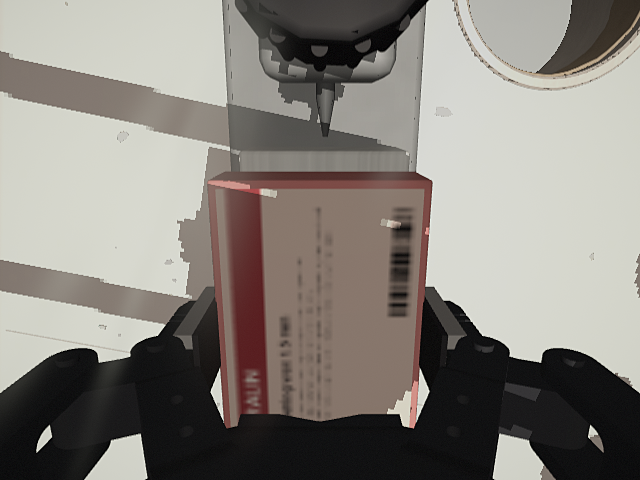

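The carton hangs squarely over the platform with its end at (325,183), and the pointer tip at (325,132) is clear of it. I'll lower it.

jog_arm:
  rows:
    - [[-1,2.2,0],[0,0,0]]
    - [[-1,2.2,15],[0,0,0]]
    - [[-1,2.2,28],[0,0,0]]
    - [[-1,2.2,36],[0,0,0]]
    - [[-1,2.2,39],[0,0,0]]
    - [[-1,2.2,39],[0,0,0]]
    - [[-1,2.2,39],[0,0,0]]

```text
time: 9.55
tool_pos: [452.0, 36.3, 20.3]
tcp_rot: [180.0, 0.0, 101.5]
ft_force: [0.4, -0.9, -0.3]
finger_gap: 63.8
grip_force: 55.4
```

```bash
python3 - <<'E'
from h import *
print(r.sense()['ft_force'],r.sense()['tool_pos'],togo([450.7,35.9,15.3],101.5))
E
```

```text
[ 0.42180872 -0.92103251 -0.34921666] [451.97380789  36.33107667  20.30504148] (array([-0.2, -1.3,  5. ]), array([0., 0., 0.]))
```

jog_arm:
  rows:
    - [[0,-1,2],[0,0,0]]
    - [[0,-1,4],[0,0,0]]
    - [[0,-1,5],[0,0,0]]
    - [[0,-1,5],[0,0,0]]
    - [[0,-1,5],[0,0,0]]

```text
time: 10.05
tool_pos: [450.8, 36.2, 15.1]
tcp_rot: [180.0, 0.0, 101.5]
ft_force: [0.0, 1.0, -0.6]
finger_gap: 63.7
grip_force: 55.4
```

```bash
python3 - <<'E'
from h import *
for i in range(4):
    s=r.sense();print(s['ft_force'].round(1),s['tool_pos'].round(1),s['tcp_rot'].round(2))
    r.snapshot('wrist')
E
```

```text
[ 0.   1.  -0.6] [450.8  36.2  15.1] [179.99   0.   101.52]
[-0.7  0.4 -0.8] [450.8  36.2  15. ] [179.99   0.   101.52]
[0.7 0.7 0.2] [450.8  36.2  15.1] [179.99   0.   101.52]
[ 0.   0.9 -0.5] [450.8  36.2  15. ] [180.    -0.   101.52]
```

Steady, with no contact force yet. I'll lower it slowly until it touches, then release.

jog_arm:
  rows:
    - [[0,0,0.5],[0,0,0]]
    - [[0,0,1],[0,0,0]]
    - [[0,0,1],[0,0,0]]

```text
time: 10.55
tool_pos: [450.8, 36.2, 15.0]
tcp_rot: [-180.0, -0.0, 101.5]
ft_force: [-8.2, 1.5, 11.4]
finger_gap: 63.8
grip_force: 56.9
```

jog_arm:
  rows:
    - [[0,0,0],[0,0,0]]
    - [[0,0,0],[0,0,0]]
    - [[0,0,0],[0,0,0]]
    - [[0,0,0],[0,0,0]]
    - [[0,0,-30],[0,0,0]]
    - [[0,0,-70],[0,0,0]]
    - [[0,0,-110],[0,0,0]]
    - [[0,0,-110],[0,0,0]]
    - [[0,0,-110],[0,0,0]]
  grip: 85

```text
time: 11.45
tool_pos: [451.7, 36.2, 125.1]
tcp_rot: [179.8, 0.0, 101.5]
ft_force: [0.0, 0.3, -0.4]
finger_gap: 85.0
grip_force: 0.0
```

```bash
python3 - <<'E'
from h import *
s=r.sense();print(s['tool_pos'])
p,d,c,P=shot('wrist'); X=cloud(d,c,P)
rects(X,d,55,68,(350,530,-60,96),1000); rects(X,d,34,46,(350,530,-60,100),50)
c0=np.array([450.4,37.2]);a=np.radians(11.5);ty=np.array([-np.sin(a),np.cos(a)])
k=((X[...,:2]-c0)@ty); lx=(X[...,:2]-c0)@np.array([np.cos(a),np.sin(a)])
m=(d>0)&(k>55)&(k<72)&(abs(lx)<6)&(X[...,2]>14); print('pointer tip',k[m].min(),X[m][np.argsort(k[m])[:30]].mean(0))
print(togo([508.3,-198.4,60],81.3))
E
```

```text
[451.73972785  36.15921265 125.07813553]
c 450.7 37.2 z 61.7 size 65.2 95.5 x-axis angle 11.4 px 18453 mean [450.1  40.1  61.7]
c 450.1 37.5 z 39.1 size 75.4 104.3 x-axis angle 11.6 px 2103 mean [439.7  65.6  39.2]
pointer tip 60.19069083484858 [437.79501247  97.66017511  85.03765566]
(array([-241.4,    9.7,   63.6]), array([-0.   ,  0.   ,  0.353]))
```

jog_arm:
  rows:
    - [[-30,1,0],[0,0,0.05]]
    - [[-70,3,0],[0,0,0.12]]
    - [[-110,5,0],[0,0,0.2]]
    - [[-150,7,15],[0,0,0.28]]
    - [[-190,8,30],[0,0,0.353]]
    - [[-225,9.5,50],[0,0,0.353]]
    - [[-241,9.7,63],[0,0,0.353]]
    - [[-241,9.7,63],[0,0,0.353]]
    - [[-241,9.7,63],[0,0,0.353]]
    - [[-241,9.7,63],[0,0,0.353]]

```text
time: 12.5
tool_pos: [508.1, -197.0, 60.8]
tcp_rot: [-180.0, -0.0, 81.3]
ft_force: [-0.3, 0.7, -0.3]
finger_gap: 84.8
grip_force: 0.0
```

```bash
python3 - <<'E'
from h import *
s=r.sense();print(s['tool_pos'],s['joint_pos'].round())
p,d,c,P=shot('wrist'); X=cloud(d,c,P)
rects(X,d,15,27,(420,620,-270,-90),1000)
print(togo([508.3,-198.4,-25],81.3))
E
```

```text
[ 508.06329359 -196.98133333   60.78616588] [-27.   6. 103.   0.  71. -18.]
c 508.6 -198.6 z 21.6 size 65.3 95.5 x-axis angle -8.5 px 22306 mean [ 509.  -195.2   21.6]
(array([-1.4,  0. , 86.3]), array([ 0.   , -0.   ,  0.001]))
```

jog_arm:
  rows:
    - [[-1.5,0.7,35],[0,0,0]]
    - [[-1.5,0.7,65],[0,0,0]]
    - [[-1.5,0.7,80],[0,0,0]]
    - [[-1.5,0.7,84],[0,0,0]]
    - [[-1.5,0.7,85.5],[0,0,0]]
    - [[-1.5,0.7,85.5],[0,0,0]]

```text
time: 13.15
tool_pos: [510.0, -200.0, -23.0]
tcp_rot: [179.9, 0.0, 81.3]
ft_force: [0.3, -0.2, -0.6]
finger_gap: 85.1
grip_force: 0.0
```

jog_arm:
  rows:
    - [[0,0,0],[0,0,0]]
    - [[0,0,0],[0,0,0]]
    - [[0,0,0],[0,0,0]]
    - [[0,0,0],[0,0,0]]
    - [[0,0,0],[0,0,0]]
  grip: 50
  force: 50

```text
time: 13.65
tool_pos: [510.1, -200.3, -22.7]
tcp_rot: [179.9, 0.0, 81.3]
ft_force: [-0.8, 0.7, 7.0]
finger_gap: 63.7
grip_force: 56.2
```

jog_arm:
  rows:
    - [[0,0,-10],[0,0,0]]
    - [[0,0,-40],[0,0,0]]
    - [[0,0,-75],[0,0,0]]
    - [[0,0,-110],[0,0,0]]
    - [[0,0,-110],[0,0,0]]
    - [[0,0,-110],[0,0,0]]

```text
time: 14.25
tool_pos: [509.7, -200.1, 87.1]
tcp_rot: [179.8, 0.1, 81.3]
ft_force: [-0.4, 0.3, -3.2]
finger_gap: 63.6
grip_force: 55.9
```

```bash
cat >>h.py <<'E'
def held():
    M=T();p,d,c,P=shot('wrist'); q=(cloud(d,c,P)-M[:3,3])@M[:3,:3]
    hsv=cv2.cvtColor(p,cv2.COLOR_BGR2HSV)
    m=(abs(q[...,2]+47)<4)&(d>0)&(hsv[...,2]>70); k=q[m]
    print('carton top in tool: x max',np.percentile(k[:,0],99.8),'y',np.percentile(k[:,1],[.5,99.5]),np.median(k[:,2]))
E
python3 - <<'E'
from h import *
s=r.sense();print(s['tool_pos'],s['finger_gap'])
held()
print(togo([450.6,36.2,85],101.5))
E
```

```text
[ 509.6639452  -200.07310555   87.10297243] 63.64207321778653
carton top in tool: x max 48.87854359781022 y [-32.27204207  31.84190897] -44.3982002367048
(array([224.2, -93. ,   0.4]), array([-0.   , -0.   , -0.353]))
```

jog_arm:
  rows:
    - [[25,-10,0],[0,0,-0.04]]
    - [[60,-25,0],[0,0,-0.1]]
    - [[95,-40,0],[0,0,-0.16]]
    - [[130,-54,0],[0,0,-0.22]]
    - [[165,-68,0],[0,0,-0.28]]
    - [[195,-81,0],[0,0,-0.353]]
    - [[215,-89,0],[0,0,-0.353]]
    - [[224,-92.6,0],[0,0,-0.353]]
    - [[224,-92.6,0],[0,0,-0.353]]
    - [[224,-92.6,0],[0,0,-0.353]]

```text
time: 15.3
tool_pos: [450.9, 35.2, 84.8]
tcp_rot: [-179.9, 0.0, 101.5]
ft_force: [0.4, 0.5, -1.3]
finger_gap: 63.9
grip_force: 55.8
```

jog_arm:
  rows:
    - [[0,0,15],[0,0,0]]
    - [[0,0,30],[0,0,0]]
    - [[0,0,38],[0,0,0]]
    - [[0,0,42],[0,0,0]]
    - [[0,0,42],[0,0,0]]
    - [[0,0,42],[0,0,0]]

```text
time: 15.9
tool_pos: [451.6, 35.6, 44.0]
tcp_rot: [180.0, 0.0, 101.5]
ft_force: [-0.2, -0.6, -2.3]
finger_gap: 63.8
grip_force: 55.8
```

```bash
python3 - <<'E'
from h import *
held()
s=r.sense();print(s['tool_pos'],s['tcp_rot'],s['ft_force'])
print(togo([451.0,35.9,39.6],101.5))
E
```

```text
carton top in tool: x max 68.45675388881786 y [-32.2555215   31.87666684] -44.45530322970062
[451.79893335  35.66650122  44.16195912] [1.79943351e+02 1.44458663e-02 1.01503211e+02] [-0.08424528 -0.68748442 -1.65723291]
(array([ 0.4, -0.7,  4.6]), array([0.001, 0.   , 0.   ]))
```

jog_arm:
  rows:
    - [[0.3,-0.5,2],[0,0,0]]
    - [[0.3,-0.5,4],[0,0,0]]
    - [[0.3,-0.5,5],[0,0,0]]
    - [[0.3,-0.5,5],[0,0,0]]
    - [[0.3,-0.5,5],[0,0,0]]

```text
time: 16.45
tool_pos: [450.9, 36.1, 39.3]
tcp_rot: [180.0, 0.0, 101.5]
ft_force: [-4.1, 0.5, 5.5]
finger_gap: 63.5
grip_force: 56.7
```

jog_arm:
  rows:
    - [[0,0,0],[0,0,0]]
    - [[0,0,0],[0,0,0]]
    - [[0,0,0],[0,0,0]]
    - [[0,0,0],[0,0,0]]
    - [[0,0,-30],[0,0,0]]
    - [[0,0,-70],[0,0,0]]
    - [[0,0,-110],[0,0,0]]
    - [[0,0,-150],[0,0,0]]
    - [[0,0,-150],[0,0,0]]
    - [[0,0,-150],[0,0,0]]
  grip: 85

```text
time: 17.45
tool_pos: [451.5, 36.0, 189.6]
tcp_rot: [179.9, 0.0, 101.5]
ft_force: [-0.0, -0.4, -1.2]
finger_gap: 85.0
grip_force: 0.0
```

```bash
python3 - <<'E'
from h import *
s=r.sense();print(s['tool_pos'])
p,d,c,P=shot('wrist','w6'); X=cloud(d,c,P)
rects(X,d,78,91,(350,530,-60,88),1000); rects(X,d,34,46,(350,530,-60,100),50)
print('stud/knob');rects(X,d,150,172,(350,530,60,240),60)
print(togo([423.5,169.5,240],101.5))
p,d,c,P=shot('top','t6'); X=cloud(d,c,P)
print('cast');rects(X,d,12,50,(400,560,280,420),40)
E
```

```text
[451.51297175  36.00255778 189.55355459]
c 450.7 37.2 z 83.7 size 65.2 95.4 x-axis angle 11.7 px 13521 mean [450.1  39.6  83.7]
c 440.2 85.1 z 39.2 size 8.0 74.2 x-axis angle -77.4 px 792 mean [439.6  85.8  39.5]
stud/knob
c 431.9 126.5 z 162.2 size 33.0 33.5 x-axis angle 38.7 px 4749 mean [432.  126.3 162. ]
(array([136.2,   0.2, -52. ]), array([-0., -0.,  0.]))
cast
c 467.5 363.0 z 21.2 size 53.8 59.0 x-axis angle 4.4 px 325 mean [467.9 362.3  23.5]
```

View pics/w6.png

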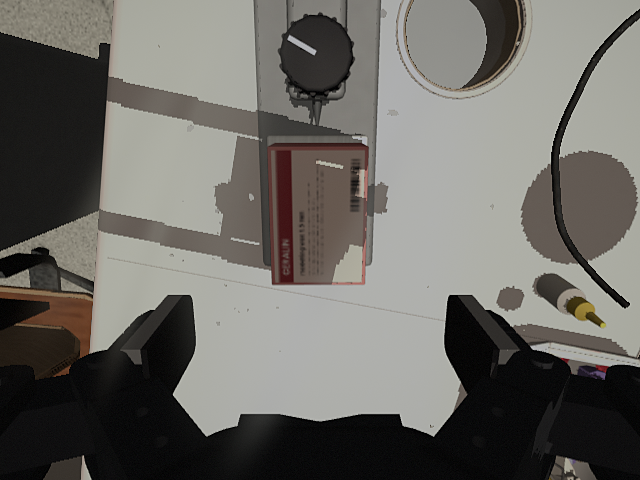

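The column is square and centred: its top measures (450.7, 37.2, 83.7) at 11.7°, and the knob is at pixel (317,54). The mast stud is next.

jog_arm:
  rows:
    - [[30,0,-15],[0,0,0]]
    - [[60,0,-15],[0,0,0]]
    - [[95,0,-15],[0,0,0]]
    - [[125,0,-15],[0,0,0]]
    - [[136,0.2,-15],[0,0,0]]
    - [[136,0.2,-15],[0,0,0]]
    - [[136,0.2,-15],[0,0,0]]
  grip: 50

```text
time: 18.25
tool_pos: [423.3, 168.6, 202.5]
tcp_rot: [-179.9, 0.0, 101.5]
ft_force: [-0.3, -0.4, -0.2]
finger_gap: 49.9
grip_force: 0.0
```

```bash
python3 - <<'E'
from h import *
s=r.sense();print(s['tool_pos'],s['finger_gap'])
p,d,c,P=shot('wrist','w7'); X=cloud(d,c,P)
M=T();q=(X-M[:3,3])@M[:3,:3]
print('body',[q[v,320].round(0) for v in (420,440,470)],[q[v,u].round(0) for v,u in ((400,60),(470,100))])
rects(X,d,150,172,(350,530,60,240),60)
print(togo([423.5,169.5,112],101.5))
E
```

```text
[423.3447416  168.59656934 202.4809995 ] 49.910204353374084
body [array([-165.,    0.,  118.]), array([  12.,   -0., -105.]), array([  66.,   -0., -166.])] [array([ 12., -52., -94.]), array([ -8., -48., -91.])]
c 423.0 170.1 z 160.0 size 19.1 19.4 x-axis angle -63.5 px 1163 mean [422.9 171.2 159.3]
c 431.7 127.7 z 162.1 size 32.9 33.8 x-axis angle -82.8 px 2928 mean [431.4 129.3 161.1]
(array([ 1.3,  0.3, 90.8]), array([-0.001,  0.001, -0.   ]))
```

View pics/w7.png

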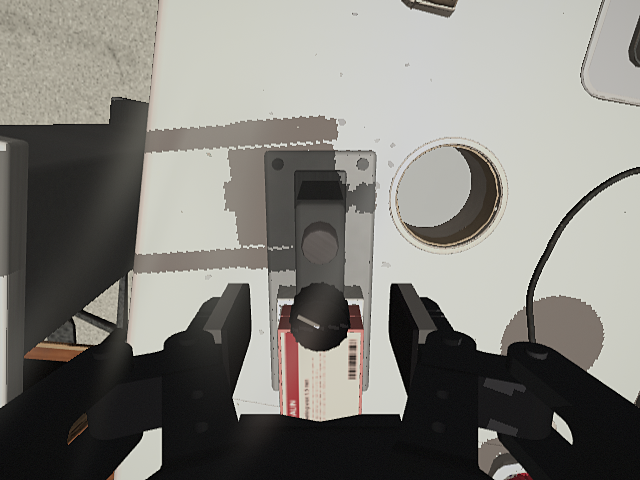

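Stud at (320,243), centred between the fingers. I'll go down and grip it.

jog_arm:
  rows:
    - [[1,0,30],[0,0,0]]
    - [[1,0,60],[0,0,0]]
    - [[1,0,80],[0,0,0]]
    - [[1,0,87],[0,0,0]]
    - [[1,0,89.5],[0,0,0]]
    - [[1,0,89.5],[0,0,0]]

```text
time: 18.9
tool_pos: [424.1, 169.9, 114.7]
tcp_rot: [180.0, 0.0, 101.5]
ft_force: [-0.0, 0.6, -0.0]
finger_gap: 50.2
grip_force: 0.0
```

jog_arm:
  rows:
    - [[0,0,0],[0,0,0]]
    - [[0,0,0],[0,0,0]]
    - [[0,0,0],[0,0,0]]
    - [[0,0,0],[0,0,0]]
    - [[0,0,0],[0,0,0]]
    - [[0,0,0],[0,0,0]]
  grip: 10
  force: 70

```text
time: 19.5
tool_pos: [423.1, 170.2, 115.5]
tcp_rot: [-180.0, 0.0, 101.5]
ft_force: [-9.4, -3.2, 10.9]
finger_gap: 17.4
grip_force: 68.1
```

jog_arm:
  rows:
    - [[0,0,-5],[0,0,0]]
    - [[0,0,-15],[0,0,0]]
    - [[0,0,-25],[0,0,0]]
    - [[0,0,-35],[0,0,0]]
    - [[0,0,-45],[0,0,0]]
    - [[0,0,-52],[0,0,0]]
    - [[0,0,-56],[0,0,0]]
    - [[0,0,-56],[0,0,0]]
    - [[0,0,-56],[0,0,0]]

```text
time: 20.4
tool_pos: [423.1, 170.2, 171.5]
tcp_rot: [-180.0, 0.0, 101.5]
ft_force: [-8.6, -2.3, 2.6]
finger_gap: 17.6
grip_force: 70.0
```

jog_arm:
  rows:
    - [[0,0,-1],[0,0,0]]
    - [[0,0,-2],[0,0,0]]
    - [[0,0,-3],[0,0,0]]
    - [[0,0,-4],[0,0,0]]
    - [[0,0,-4],[0,0,0]]

```text
time: 20.9
tool_pos: [423.0, 170.2, 174.5]
tcp_rot: [-179.9, 0.0, 101.5]
ft_force: [-5.9, -1.7, -3.1]
finger_gap: 17.7
grip_force: 69.0
```

jog_arm:
  rows:
    - [[0,0,-1],[0,0,0]]
    - [[0,0,-1.5],[0,0,0]]
    - [[0,0,-2],[0,0,0]]
    - [[0,0,-2],[0,0,0]]

```text
time: 21.3
tool_pos: [423.0, 170.2, 176.2]
tcp_rot: [-179.9, 0.0, 101.5]
ft_force: [-4.9, -1.2, -4.5]
finger_gap: 17.6
grip_force: 68.9
```

```bash
python3 - <<'E'
from h import *
s=r.sense();print(s['tool_pos'],s['ft_force'],s['finger_gap'])
p,d,c,P=shot('top','t8'); q,_,_,_=shot('scene','s8')
cv2.imwrite('pics/m8.png',np.hstack([cv2.resize(p[230:340,240:370],(390,330),interpolation=3),cv2.resize(q[220:330,270:400],(390,330),interpolation=3)]))
E
```

```text
[423.00758689 170.17617941 176.1571276 ] [-4.93224105 -1.21499066 -4.46022501] 17.64386270652408
```

View pics/m8.png

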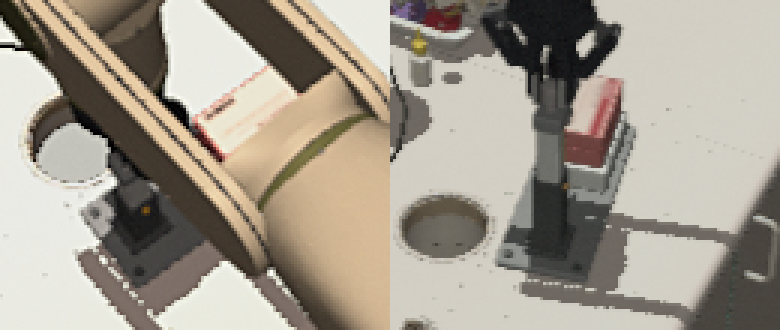

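A brass dot shows on the sleeve's −x face at (147,210) in the left crop and (566,186) in the right one, so the button is at the hole. I'll pull slightly further to reach the stop and be sure.

jog_arm:
  rows:
    - [[0,0,-0.5],[0,0,0]]
    - [[0,0,-1],[0,0,0]]
    - [[0,0,-1.5],[0,0,0]]
    - [[0,0,-1.5],[0,0,0]]

```text
time: 21.8
tool_pos: [422.9, 170.2, 176.3]
tcp_rot: [-179.9, 0.0, 101.5]
ft_force: [-1.1, -0.8, -19.2]
finger_gap: 17.1
grip_force: 68.7
```

jog_arm:
  rows:
    - [[0,0,1],[0,0,0]]
    - [[0,0,2],[0,0,0]]
    - [[0,0,3],[0,0,0]]
    - [[0,0,3],[0,0,0]]

```text
time: 22.2
tool_pos: [423.1, 170.2, 176.0]
tcp_rot: [-180.0, 0.0, 101.5]
ft_force: [-10.9, -3.9, -1.9]
finger_gap: 17.7
grip_force: 70.5
```

jog_arm:
  rows:
    - [[0,0,0.7],[0,0,0]]
    - [[0,0,1.4],[0,0,0]]
    - [[0,0,1.4],[0,0,0]]

```text
time: 22.5
tool_pos: [423.1, 170.2, 174.8]
tcp_rot: [-180.0, 0.0, 101.5]
ft_force: [-12.1, -3.6, 0.1]
finger_gap: 17.8
grip_force: 70.7
```

jog_arm:
  rows:
    - [[0,0,0.7],[0,0,0]]
    - [[0,0,1.4],[0,0,0]]
    - [[0,0,1.4],[0,0,0]]

```text
time: 22.8
tool_pos: [423.2, 170.2, 173.9]
tcp_rot: [-180.0, 0.0, 101.5]
ft_force: [-13.4, -3.9, 4.0]
finger_gap: 17.3
grip_force: 71.2
```

jog_arm:
  rows:
    - [[0,0,0],[0,0,0]]
    - [[0,0,0],[0,0,0]]
    - [[0,0,0],[0,0,0]]
    - [[0,0,0],[0,0,0]]
    - [[0,0,-40],[0,0,0]]
    - [[0,0,-85],[0,0,0]]
    - [[0,0,-85],[0,0,0]]
    - [[0,0,-85],[0,0,0]]
  grip: 50

```text
time: 23.6
tool_pos: [424.7, 170.6, 258.5]
tcp_rot: [179.8, -0.0, 101.5]
ft_force: [0.4, -0.0, -0.5]
finger_gap: 49.7
grip_force: 0.0
```

```bash
python3 - <<'E'
from h import *
s=r.sense();print(s['tool_pos'],s['finger_gap'])
p,d,c,P=shot('wrist','w9'); X=cloud(d,c,P)
rects(X,d,211,232,(350,530,80,240),60)
rects(X,d,180,196,(350,530,60,240),60)
print(togo([432.3,126.4,240],101.5))
a=p[300:420,220:420]
E
```

```text
[424.70832578 170.63943889 258.50516449] 49.66161239443646
c 423.0 170.1 z 218.4 size 19.1 19.3 x-axis angle -64.5 px 1136 mean [422.9 171.  218. ]
c 431.8 126.5 z 220.6 size 33.4 34.2 x-axis angle -4.7 px 2868 mean [431.4 129.  219.9]
c 425.7 157.4 z 187.3 size 30.0 59.2 x-axis angle 11.3 px 2921 mean [424.8 161.8 187.1]
(array([-44.8,  -0.5,  16.8]), array([ 0.001, -0.   ,  0.   ]))
```

```bash
python3 - <<'E'
from h import *
a=np.radians(11.5);ex=np.array([np.cos(a),np.sin(a)]);ey=np.array([-np.sin(a),np.cos(a)]);c0=np.array([450.4,37.2]);mast=c0+135*ey
obs=[]
for n in ('scene','top'):
    p,d,c,P=shot(n,'b_'+n); X=cloud(d,c,P)
    h=cv2.cvtColor(p,cv2.COLOR_BGR2HSV)
    e=proj(np.r_[mast-17*ex,92],c,P).astype(int); print(n,'expect',e)
    sl=np.s_[e[1]-12:e[1]+13,e[0]-12:e[0]+13]
    hh=h[sl]; m=(hh[...,0]>8)&(hh[...,0]<30)&(hh[...,1]>110)&(hh[...,2]>60)
    ys,xs=np.nonzero(m)
    for y,x in zip(ys+e[1]-12,xs+e[0]-12):
        q=X[y,x]; l=q[:2]-mast; print((x,y),p[y,x],'local',(l@ex).round(1),(l@ey).round(1),q[2].round(1))
E
```

```text
scene expect [328 281]
(np.int64(328), np.int64(281)) [35 56 69] local -14.8 -0.6 92.9
(np.int64(328), np.int64(282)) [ 50  91 114] local -15.7 3.1 92.4
(np.int64(328), np.int64(283)) [45 74 92] local -16.4 5.7 91.0
top expect [288 299]
(np.int64(298), np.int64(289)) [34 52 65] local -165.3 53.9 594.9
(np.int64(287), np.int64(299)) [26 51 68] local -13.6 2.6 94.4
(np.int64(288), np.int64(299)) [ 22  75 110] local -16.7 1.2 99.0
(np.int64(289), np.int64(299)) [24 63 92] local -15.1 -2.6 88.4
(np.int64(287), np.int64(300)) [ 25  71 103] local -15.2 3.9 91.9
(np.int64(288), np.int64(300)) [ 24  97 143] local -17.4 2.0 93.9
(np.int64(289), np.int64(300)) [ 25  72 104] local -14.0 -2.7 77.4
(np.int64(288), np.int64(301)) [23 53 74] local -464.8 229.4 1551.5
```

jog_arm:
  rows:
    - [[0,-1,20],[0,0,0]]
    - [[0,-1,40],[0,0,0]]
    - [[0,-1,55],[0,0,0]]
    - [[0,-1,59],[0,0,0]]
    - [[0,-1,61],[0,0,0]]
    - [[0,-1,61],[0,0,0]]
    - [[0,-1,61],[0,0,0]]
  grip: 0

```text
time: 24.45
tool_pos: [422.9, 170.2, 196.3]
tcp_rot: [179.9, -0.0, 101.5]
ft_force: [-0.0, 0.5, -0.2]
finger_gap: -0.3
grip_force: 0.0
```

jog_arm:
  rows:
    - [[0,0,1],[0,0,0]]
    - [[0,0,2],[0,0,0]]
    - [[0,0,3],[0,0,0]]
    - [[0,0,3],[0,0,0]]

```text
time: 24.85
tool_pos: [423.1, 170.3, 194.6]
tcp_rot: [179.9, -0.0, 101.5]
ft_force: [-4.9, -0.6, 10.7]
finger_gap: 0.0
grip_force: 5.3
```

jog_arm:
  rows:
    - [[0,0,0.5],[0,0,0]]
    - [[0,0,1],[0,0,0]]
    - [[0,0,1],[0,0,0]]

```text
time: 25.15
tool_pos: [423.2, 170.3, 194.4]
tcp_rot: [179.8, -0.0, 101.5]
ft_force: [-6.2, -1.9, 15.4]
finger_gap: -0.1
grip_force: 8.0
```

The mast holds 15 N pushing down without sinking, so it is locked. Knob next: I'll rise, shift over it and pre-rotate.

jog_arm:
  rows:
    - [[0,0,-40],[0,0,0]]
    - [[0,0,-60],[0,0,0]]
    - [[-20,0,-60],[0,0,-0.15]]
    - [[-40,0,-60],[0,0,-0.3]]
    - [[-44.7,0,-60],[0,0,-0.44]]
    - [[-44.7,0,-60],[0,0,-0.58]]
    - [[-44.7,0,-60],[0,0,-0.73]]
    - [[-44.7,0,-60],[0,0,-0.87]]
    - [[-44.7,0,-60],[0,0,-0.87]]
    - [[-44.7,0,-60],[0,0,-0.87]]
  grip: 47

```text
time: 26.15
tool_pos: [431.5, 126.3, 251.8]
tcp_rot: [180.0, 0.0, 151.1]
ft_force: [-0.4, -0.5, 0.2]
finger_gap: 46.9
grip_force: 0.0
```

```bash
cat >>h.py <<'E'
def knobang():
    "direction (deg, world) of the white mark on the knob from its axis, modulo 360"
    p,d,c,P=shot('wrist'); X=cloud(d,c,P)
    rr=np.hypot(X[...,0]-432.1,X[...,1]-126.5); m=(d>0)&(rr<15)&(abs(X[...,2]-221)<6)&(p.min(2)>140)
    q=X[m][:,:2]-[432.1,126.5]; print('mark',len(q),np.degrees(np.arctan2(*q.mean(0)[::-1])) if len(q) else None, q.mean(0) if len(q) else '')
E
python3 - <<'E'
from h import *
s=r.sense();print(s['tool_pos'],s['tcp_rot'],s['finger_gap'],s['joint_pos'].round())
knobang()
p,d,c,P=shot('wrist');X=cloud(d,c,P);rects(X,d,212,232,(350,530,80,240),60)
print(togo([432.1,126.5,172],151.4))
E
```

```text
[431.51196046 126.33593339 251.80127172] [1.79991079e+02 1.18208718e-02 1.51120334e+02] 46.94952193382219 [ 10. -17. 104.  -0.  93. -51.]
mark 7 -40.56482130321962 [11.00997122 -9.42496682]
c 423.1 169.7 z 218.4 size 19.3 19.3 x-axis angle 88.0 px 1293 mean [422.3 169.5 218.1]
c 431.9 126.6 z 220.5 size 33.1 33.4 x-axis angle 62.1 px 3293 mean [430.6 127.3 220.2]
(array([-0.5,  0.5, 79.7]), array([ 0.   ,  0.   , -0.004]))
```

jog_arm:
  rows:
    - [[-0.3,0.5,30],[0,0,0]]
    - [[-0.3,0.5,60],[0,0,0]]
    - [[-0.3,0.5,75],[0,0,0]]
    - [[-0.3,0.5,79],[0,0,0]]
    - [[-0.3,0.5,79],[0,0,0]]
    - [[-0.3,0.5,79],[0,0,0]]

```text
time: 26.85
tool_pos: [432.8, 126.8, 174.2]
tcp_rot: [179.9, 0.1, 151.3]
ft_force: [-0.1, 0.6, -0.1]
finger_gap: 47.0
grip_force: 0.0
```

jog_arm:
  rows:
    - [[0,0,0],[0,0,0]]
    - [[0,0,0],[0,0,0]]
    - [[0,0,0],[0,0,0]]
    - [[0,0,0],[0,0,0]]
    - [[0,0,0],[0,0,0]]
  grip: 25
  force: 30

```text
time: 27.35
tool_pos: [432.7, 126.3, 174.4]
tcp_rot: [180.0, 0.1, 151.3]
ft_force: [-2.6, -3.2, 6.1]
finger_gap: 30.9
grip_force: 29.9
```

jog_arm:
  rows:
    - [[0,0,0],[0,0,0.14]]
    - [[0,0,0],[0,0,0.28]]
    - [[0,0,0],[0,0,0.42]]
    - [[0,0,0],[0,0,0.56]]
    - [[0,0,0],[0,0,0.7]]
    - [[0,0,0],[0,0,0.84]]
    - [[0,0,0],[0,0,0.98]]
    - [[0,0,0],[0,0,1.12]]
    - [[0,0,0],[0,0,1.26]]
    - [[0,0,0],[0,0,1.4]]

```text
time: 28.35
tool_pos: [431.8, 125.9, 174.3]
tcp_rot: [180.0, 0.1, 70.8]
ft_force: [-7.9, -4.6, 10.6]
finger_gap: 30.9
grip_force: 30.3
```

jog_arm:
  rows:
    - [[0,0,0],[0,0,0.14]]
    - [[0,0,0],[0,0,0.28]]
    - [[0,0,0],[0,0,0.34]]
    - [[0,0,0],[0,0,0.34]]
    - [[0,0,0],[0,0,0.34]]

```text
time: 28.85
tool_pos: [431.6, 126.1, 174.3]
tcp_rot: [180.0, 0.1, 51.6]
ft_force: [-8.0, -5.5, 10.2]
finger_gap: 31.0
grip_force: 30.4
```

jog_arm:
  rows:
    - [[0,0,0],[0,0,0]]
    - [[0,0,0],[0,0,0]]
    - [[0,0,0],[0,0,0]]
    - [[0,0,-35],[0,0,0]]
    - [[0,0,-70],[0,0,0]]
    - [[0,0,-80],[0,0,0]]
    - [[0,0,-80],[0,0,0]]
  grip: 47

```text
time: 29.55
tool_pos: [433.2, 126.9, 254.8]
tcp_rot: [179.8, -0.2, 51.7]
ft_force: [0.4, -0.2, 0.3]
finger_gap: 47.2
grip_force: 0.0
```

```bash
cat >>h.py <<'E'
A=np.radians(11.5);EX=np.array([np.cos(A),np.sin(A)]);EY=np.array([-np.sin(A),np.cos(A)]);C0=np.array([450.4,37.2])
def pointer():
    for n in ('wrist','scene','top'):
        p,d,c,P=shot(n); X=cloud(d,c,P); k=(X[...,:2]-C0)@EY; lx=(X[...,:2]-C0)@EX
        m=(d>0)&(k>56)&(k<72)&(abs(lx)<6)&(X[...,2]>45)&(X[...,2]<186)
        if m.sum():
            q=np.c_[lx[m],k[m],X[m][:,2]]; q=q[np.argsort(q[:,1])]; print(n,m.sum(),q[:8].round(1).tolist(),'median z',np.median(q[:,2]))
E
python3 - <<'E'
from h import *
s=r.sense();print(s['tool_pos'],s['tcp_rot'],s['finger_gap'])
knobang();pointer()
E
```

```text
[433.23332223 126.88565093 254.79586121] [179.84528736  -0.18036883  51.67019009] 47.153377635442325
mark 5 -102.13247042933219 [ -2.90741257 -13.52446842]
scene 3 [[-4.3, 57.1, 77.9], [-0.6, 69.6, 120.8], [-1.1, 71.8, 126.8]] median z 120.81518598183857
top 3 [[0.9, 65.4, 123.5], [1.7, 68.1, 125.9], [0.2, 69.3, 123.5]] median z 123.54375180709212
```

jog_arm:
  rows:
    - [[0,0,0],[0,0,-0.15]]
    - [[0,0,0],[0,0,-0.3]]
    - [[0,0,0],[0,0,-0.44]]
    - [[0,0,0],[0,0,-0.58]]
    - [[0,0,0],[0,0,-0.73]]
    - [[0,0,0],[0,0,-0.87]]
    - [[0,0,0],[0,0,-1.02]]
    - [[0,0,0],[0,0,-1.16]]
    - [[0,0,0],[0,0,-1.31]]
    - [[0,0,0],[0,0,-1.46]]

```text
time: 30.75
tool_pos: [431.1, 126.5, 251.0]
tcp_rot: [-179.9, -0.1, 135.7]
ft_force: [1.6, 0.6, -0.1]
finger_gap: 47.2
grip_force: 0.0
```

jog_arm:
  rows:
    - [[0,0,0],[0,0,-0.14]]
    - [[0,0,0],[0,0,-0.28]]
    - [[0,0,0],[0,0,-0.28]]
    - [[0,0,0],[0,0,-0.28]]

```text
time: 31.15
tool_pos: [431.4, 126.5, 251.6]
tcp_rot: [-179.9, -0.1, 151.1]
ft_force: [0.3, -0.2, 0.5]
finger_gap: 47.0
grip_force: 0.0
```

```bash
python3 - <<'E'
from h import *
s=r.sense();print(s['tool_pos'],s['tcp_rot'],s['joint_pos'].round())
print(togo([432.0,126.5,174],151.4))
E
```

```text
[431.43146546 126.51233491 251.62599514] [-1.79935056e+02 -7.94706136e-02  1.51122138e+02] [ 10. -17. 104.  -0.  93. -51.]
(array([-0.6,  0.4, 77.6]), array([-0.001, -0.001, -0.005]))
```

jog_arm:
  rows:
    - [[-0.3,0.4,30],[0,0,0]]
    - [[-0.3,0.4,60],[0,0,0]]
    - [[-0.3,0.4,75],[0,0,0]]
    - [[-0.3,0.4,79],[0,0,0]]
    - [[-0.3,0.4,79],[0,0,0]]
    - [[-0.3,0.4,79],[0,0,0]]

```text
time: 31.75
tool_pos: [433.2, 127.0, 175.1]
tcp_rot: [179.9, 0.1, 151.3]
ft_force: [0.3, -1.0, 0.2]
finger_gap: 47.1
grip_force: 0.0
```

jog_arm:
  rows:
    - [[0,0,0],[0,0,0]]
    - [[0,0,0],[0,0,0]]
    - [[0,0,0],[0,0,0]]
    - [[0,0,0],[0,0,0]]
    - [[0,0,0],[0,0,0]]
  grip: 25
  force: 30

```text
time: 32.25
tool_pos: [433.0, 126.2, 175.4]
tcp_rot: [-180.0, 0.1, 151.3]
ft_force: [-3.9, -4.1, 5.7]
finger_gap: 30.9
grip_force: 30.0
```

jog_arm:
  rows:
    - [[0,0,0],[0,0,0.14]]
    - [[0,0,0],[0,0,0.28]]
    - [[0,0,0],[0,0,0.42]]
    - [[0,0,0],[0,0,0.56]]
    - [[0,0,0],[0,0,0.7]]
    - [[0,0,0],[0,0,0.84]]
    - [[0,0,0],[0,0,0.98]]
    - [[0,0,0],[0,0,1.12]]
    - [[0,0,0],[0,0,1.26]]
    - [[0,0,0],[0,0,1.4]]

```text
time: 33.25
tool_pos: [431.8, 125.7, 175.3]
tcp_rot: [-180.0, 0.1, 70.8]
ft_force: [-11.9, -6.5, 11.5]
finger_gap: 30.8
grip_force: 30.6
```

jog_arm:
  rows:
    - [[0,0,0],[0,0,0.14]]
    - [[0,0,0],[0,0,0.28]]
    - [[0,0,0],[0,0,0.34]]
    - [[0,0,0],[0,0,0.34]]
    - [[0,0,0],[0,0,0.34]]

```text
time: 33.75
tool_pos: [431.5, 125.8, 175.3]
tcp_rot: [-180.0, 0.1, 51.6]
ft_force: [-12.8, -6.3, 11.5]
finger_gap: 30.7
grip_force: 30.7
```

jog_arm:
  rows:
    - [[0,0,0],[0,0,0]]
    - [[0,0,0],[0,0,0]]
    - [[0,0,0],[0,0,0]]
    - [[0,0,-35],[0,0,0]]
    - [[0,0,-70],[0,0,0]]
    - [[0,0,-80],[0,0,0]]
    - [[0,0,-80],[0,0,0]]
  grip: 47

```text
time: 34.45
tool_pos: [433.7, 127.1, 255.9]
tcp_rot: [179.8, -0.2, 51.7]
ft_force: [1.3, -0.2, -0.3]
finger_gap: 46.8
grip_force: 0.0
```

```bash
python3 - <<'E'
from h import *
s=r.sense();print(s['tool_pos'],s['tcp_rot'],s['finger_gap'])
pointer()
print(togo([447,54,190],101.5))
E
```

```text
[433.74968363 127.09720238 255.89925376] [179.83537164  -0.18649562  51.67301765] 46.82940201278768
scene 4 [[0.4, 64.7, 100.0], [3.2, 66.2, 100.7], [-0.2, 66.7, 97.8], [-0.4, 68.0, 107.2]] median z 100.35467912805291
top 4 [[0.9, 62.7, 104.0], [1.2, 65.9, 101.0], [2.1, 68.6, 103.2], [1.2, 69.4, 98.8]] median z 102.11920396858613
(array([-47.5,  57.2,  62. ]), array([-0.002,  0.001, -0.87 ]))
```

jog_arm:
  rows:
    - [[-20,20,0],[0,0,-0.14]]
    - [[-45,40,0],[0,0,-0.28]]
    - [[-60,60,0],[0,0,-0.42]]
    - [[-70,85,10],[0,0,-0.57]]
    - [[-70,85,30],[0,0,-0.72]]
    - [[-70,85,55],[0,0,-0.87]]
    - [[-70,85,55],[0,0,-0.87]]
    - [[-70,85,55],[0,0,-0.87]]
    - [[-70,85,55],[0,0,-0.87]]

```text
time: 35.5
tool_pos: [456.0, 19.3, 199.6]
tcp_rot: [180.0, 0.0, 101.3]
ft_force: [-0.4, 0.6, 0.3]
finger_gap: 46.9
grip_force: 0.0
```

```bash
cat >>h.py <<'E'
def ptr2(zlo,zhi):
    p,d,c,P=shot('wrist','pt'); X=cloud(d,c,P); k=(X[...,:2]-C0)@EY; lx=(X[...,:2]-C0)@EX
    print('TCP',r.sense()['tool_pos'].round(1))
    m=(d>0)&(k>58)&(k<86)&(abs(lx)<8)&(X[...,2]>zlo)&(X[...,2]<zhi)
    for a in np.arange(58,86,1.5):
        s=m&(k>=a)&(k<a+1.5)
        if s.sum()>3: print(a,s.sum(),'lx',lx[s].min().round(1),lx[s].max().round(1),'z max/med',np.percentile(X[s][:,2],95).round(1),np.median(X[s][:,2]).round(1))
    s=(d>0)&(abs(k)<40)&(abs(lx)<25)&(abs(X[...,2]-84)<5); print('column top',np.median(X[s][:,2]),'n',s.sum())
E
python3 -c "
from h import *
ptr2(90,125)"
```

```text
TCP [456.3  19.3 199.9]
59.5 5 lx -0.8 0.4 z max/med 102.1 101.1
61.0 8 lx -0.8 1.0 z max/med 102.0 101.4
62.5 15 lx -1.4 1.0 z max/med 103.1 101.8
64.0 14 lx -1.4 1.0 z max/med 103.1 101.9
65.5 16 lx -2.0 1.6 z max/med 103.2 101.8
67.0 21 lx -2.0 1.6 z max/med 103.4 102.3
68.5 26 lx -2.6 2.2 z max/med 103.3 102.7
70.0 20 lx -2.6 2.2 z max/med 103.7 102.7
71.5 30 lx -3.1 2.8 z max/med 103.6 102.8
73.0 31 lx -3.1 2.8 z max/med 104.3 103.0
74.5 31 lx -3.1 2.8 z max/med 104.0 102.8
76.0 25 lx -3.1 2.8 z max/med 103.9 102.3
77.5 31 lx -3.1 2.8 z max/med 104.0 102.4
79.0 32 lx -3.1 2.8 z max/med 104.5 102.7
80.5 33 lx -7.8 3.4 z max/med 104.3 103.1
82.0 118 lx -7.7 7.6 z max/med 106.7 104.8
83.5 25 lx -7.5 8.0 z max/med 106.9 106.2
column top 83.76792873676334 n 8613
```

```bash
python3 -c "
from h import *
print(togo([432,126.5,253],143))"
```

```text
(array([109.8,  -2.6, -53.1]), array([ 0.001,  0.001, -0.726]))
```

jog_arm:
  rows:
    - [[0,0,-30],[0,0,-0.1]]
    - [[10,0,-53],[0,0,-0.24]]
    - [[40,-1,-53],[0,0,-0.38]]
    - [[75,-2,-53],[0,0,-0.52]]
    - [[100,-2.5,-53],[0,0,-0.66]]
    - [[110,-2.6,-53],[0,0,-0.726]]
    - [[110,-2.6,-53],[0,0,-0.726]]
    - [[110,-2.6,-53],[0,0,-0.726]]
    - [[110,-2.6,-53],[0,0,-0.726]]

```text
time: 36.45
tool_pos: [431.5, 125.9, 252.1]
tcp_rot: [180.0, 0.0, 142.9]
ft_force: [-0.5, 0.2, 0.2]
finger_gap: 47.1
grip_force: 0.0
```

```bash
python3 -c "
from h import *
print(r.sense()['tool_pos'],togo([432,126.5,174],143))"
```

```text
[431.48452612 125.86848191 252.12326103] (array([ 0. ,  0.8, 78.1]), array([ 0.   ,  0.001, -0.001]))
```

jog_arm:
  rows:
    - [[0,0.3,30],[0,0,0]]
    - [[0,0.3,60],[0,0,0]]
    - [[0,0.3,75],[0,0,0]]
    - [[0,0.3,79],[0,0,0]]
    - [[0,0.3,79],[0,0,0]]
    - [[0,0.3,79],[0,0,0]]

```text
time: 37.05
tool_pos: [432.3, 126.7, 174.2]
tcp_rot: [179.9, 0.1, 143.1]
ft_force: [0.7, -0.2, 0.5]
finger_gap: 47.0
grip_force: 0.0
```

jog_arm:
  rows:
    - [[0,0,0],[0,0,0]]
    - [[0,0,0],[0,0,0]]
    - [[0,0,0],[0,0,0]]
    - [[0,0,0],[0,0,0]]
    - [[0,0,0],[0,0,0]]
  grip: 25
  force: 30

```text
time: 37.55
tool_pos: [432.1, 126.5, 174.3]
tcp_rot: [179.9, 0.1, 143.1]
ft_force: [-2.6, -2.1, 6.5]
finger_gap: 30.8
grip_force: 30.0
```

jog_arm:
  rows:
    - [[0,0,0],[0,0,0.14]]
    - [[0,0,0],[0,0,0.28]]
    - [[0,0,0],[0,0,0.42]]
    - [[0,0,0],[0,0,0.56]]
    - [[0,0,0],[0,0,0.7]]
    - [[0,0,0],[0,0,0.84]]
    - [[0,0,0],[0,0,0.98]]
    - [[0,0,0],[0,0,1.12]]
    - [[0,0,0],[0,0,1.26]]
    - [[0,0,0],[0,0,1.4]]

```text
time: 38.55
tool_pos: [431.9, 126.5, 174.3]
tcp_rot: [179.9, -0.0, 62.6]
ft_force: [-4.0, -3.1, 7.4]
finger_gap: 30.8
grip_force: 30.1
```

jog_arm:
  rows:
    - [[0,0,0],[0,0,0.05]]
    - [[0,0,0],[0,0,0.05]]
    - [[0,0,0],[0,0,0.05]]
    - [[0,0,0],[0,0,0.05]]

```text
time: 38.95
tool_pos: [431.9, 126.5, 174.3]
tcp_rot: [179.9, -0.0, 60.0]
ft_force: [-3.7, -3.3, 6.8]
finger_gap: 31.1
grip_force: 30.1
```

jog_arm:
  rows:
    - [[0,0,0],[0,0,0]]
    - [[0,0,0],[0,0,0]]
    - [[0,0,0],[0,0,0]]
    - [[0,0,-35],[0,0,0]]
    - [[0,0,-70],[0,0,0]]
    - [[0,0,-80],[0,0,0]]
    - [[0,0,-80],[0,0,0]]
  grip: 47

```text
time: 39.65
tool_pos: [432.6, 127.0, 254.7]
tcp_rot: [179.8, -0.1, 60.0]
ft_force: [-0.2, 0.4, -0.6]
finger_gap: 47.0
grip_force: 0.0
```

```bash
python3 -c "
from h import *
print(r.sense()['tool_pos'],togo([455.5,19,200],101.5))"
```

```text
[432.55345951 126.95626302 254.72473539] (array([-82.2,  73.6,  54.7]), array([ 0.004, -0.001, -0.724]))
```

jog_arm:
  rows:
    - [[-15,13,0],[0,0,-0.14]]
    - [[-35,31,0],[0,0,-0.28]]
    - [[-55,49,0],[0,0,-0.42]]
    - [[-75,67,15],[0,0,-0.57]]
    - [[-82,73.6,35],[0,0,-0.724]]
    - [[-82,73.6,54],[0,0,-0.724]]
    - [[-82,73.6,54],[0,0,-0.724]]
    - [[-82,73.6,54],[0,0,-0.724]]
    - [[-82,73.6,54],[0,0,-0.724]]

```text
time: 40.55
tool_pos: [454.4, 19.2, 199.3]
tcp_rot: [180.0, 0.0, 101.5]
ft_force: [-1.1, -1.4, 0.4]
finger_gap: 46.8
grip_force: 0.0
```

```bash
python3 -c "
from h import *
ptr2(72,100)
p,d,c,P=shot('wrist');X=cloud(d,c,P);rects(X,d,78,91,(350,530,-60,88),1000)
p,d,c,P=shot('top');X=cloud(d,c,P);rects(X,d,12,50,(400,560,280,420),40)
"
```

```text
TCP [454.6  19.2 199.7]
59.5 5 lx -1.0 0.3 z max/med 83.9 83.4
61.0 7 lx -1.0 1.0 z max/med 84.6 83.8
62.5 13 lx -1.6 1.0 z max/med 85.3 84.2
64.0 10 lx -1.6 1.0 z max/med 84.7 84.4
65.5 18 lx -1.6 1.6 z max/med 86.2 84.6
67.0 14 lx -2.2 1.6 z max/med 85.9 85.1
68.5 24 lx -2.2 2.2 z max/med 86.1 85.0
70.0 19 lx -2.8 2.2 z max/med 86.7 85.5
71.5 27 lx -2.8 2.9 z max/med 86.6 85.2
73.0 22 lx -2.8 2.9 z max/med 86.9 85.6
74.5 28 lx -2.8 2.8 z max/med 86.3 85.5
76.0 25 lx -2.8 2.8 z max/med 86.6 85.4
77.5 25 lx -2.8 2.8 z max/med 86.7 84.7
79.0 24 lx -2.8 2.9 z max/med 86.8 85.6
80.5 27 lx -2.8 2.8 z max/med 86.5 85.1
82.0 109 lx -7.9 8.0 z max/med 89.4 87.9
83.5 66 lx -7.7 7.7 z max/med 90.2 89.0
85.0 48 lx -7.6 7.7 z max/med 89.9 89.0
column top 83.7739573210672 n 8660
c 450.9 37.1 z 83.7 size 65.4 94.9 x-axis angle 11.6 px 13212 mean [450.3  39.3  83.7]
c 469.3 363.8 z 21.5 size 53.7 61.9 x-axis angle 2.8 px 327 mean [468.3 362.6  23.5]
```

The tip is level with the column top (about 83.7 mm each) and the column is still square. On to the cast.

```bash
python3 -c "
from h import *
print(togo([469,345,160],101.5))"
```

```text
(array([316.4,  79.1,  39.7]), array([0.002, 0.   , 0.001]))
```

jog_arm:
  rows:
    - [[0,0,-40],[0,0,0]]
    - [[10,10,-60],[0,0,0]]
    - [[50,30,-60],[0,0,0]]
    - [[95,45,-60],[0,0,0]]
    - [[140,60,-60],[0,0,0]]
    - [[185,70,-60],[0,0,0]]
    - [[230,79,-50],[0,0,0]]
    - [[275,79,-30],[0,0,0]]
    - [[316,79,0],[0,0,0]]
    - [[316,79,40],[0,0,0]]
  grip: 85

```text
time: 41.7
tool_pos: [468.3, 350.1, 160.5]
tcp_rot: [179.7, -0.2, 101.8]
ft_force: [0.6, 0.5, 0.2]
finger_gap: 84.6
grip_force: 0.0
```

jog_arm:
  rows:
    - [[0,0,0],[0,0,0]]
    - [[0,0,0],[0,0,0]]
    - [[0,0,0],[0,0,0]]

```text
time: 42.0
tool_pos: [470.1, 344.4, 161.7]
tcp_rot: [179.8, -0.1, 101.5]
ft_force: [-0.2, -0.4, 0.4]
finger_gap: 85.6
grip_force: 0.0
```

```bash
python3 - <<'E'
from h import *
s=r.sense();print(s['tool_pos'],s['tcp_rot'],s['finger_gap'],s['joint_pos'].round())
p,d,c,P=shot('wrist','w12');X=cloud(d,c,P); np.savez('w12.npz',X=X,d=d)
rects(X,d,6,60,(380,580,240,470),300)
rects(X,d,22,33,(380,580,240,470),100)
E
```

```text
[470.11116261 344.36542842 161.73792066] [ 1.79791284e+02 -6.49687627e-02  1.01453221e+02] 85.58201362822325 [31.  6. 92. -0. 82. 20.]
c 468.6 361.4 z 19.5 size 55.4 62.8 x-axis angle 6.5 px 5149 mean [470.  363.5  21.5]
c 469.1 361.3 z 28.3 size 42.5 55.5 x-axis angle 6.0 px 1633 mean [468.  362.9  28.2]
```

View pics/w12.png

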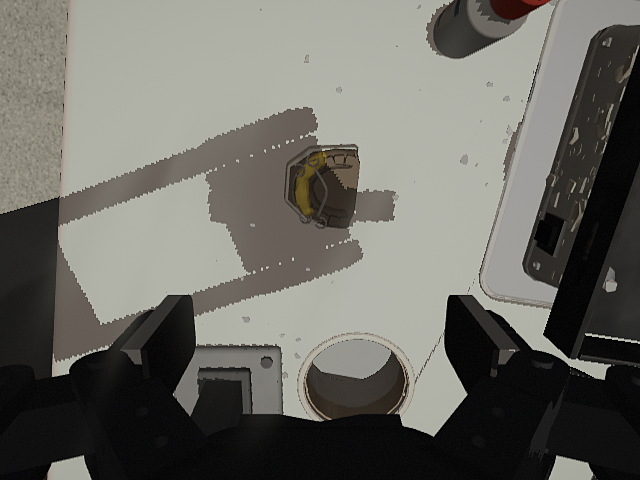

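The cast is at pixel (322,187). Its flat heel side is to the right (353–358, 147–225) and the gum ridge to the left, so its x axis runs roughly across the picture. I'll take a closer measurement.

```bash
python3 -c "
from h import *
f=np.load('w12.npz');X=f['X'];d=f['d']
m=(d>0)&(X[...,2]>4)&(X[...,2]<60)&(np.hypot(X[...,0]-469,X[...,1]-362)<45)
h=cv2.convexHull(X[m][:,:2].astype(np.float32)); a=cv2.approxPolyDP(h,2.5,True)[:,0]; print(a.round(1))
e=np.roll(a,-1,0)-a; print([(round(float(np.hypot(*v)),1),round(float(np.degrees(np.arctan2(v[1],v[0]))),1)) for v in e])
print(togo([469,361,100],96))"
```

```text
[[495.6 334.2]
 [497.2 353.6]
 [489.8 394.1]
 [452.8 386.6]
 [439.6 370.1]
 [443.  345. ]
 [461.  332.6]]
[(19.5, 85.1), (41.2, 100.4), (37.7, -168.5), (21.1, -128.6), (25.3, -82.2), (21.9, -34.6), (34.6, 2.6)]
(array([16.4,  1.7, 62. ]), array([ 0.004, -0.002,  0.095]))
```

jog_arm:
  rows:
    - [[8,1,20],[0,0,0.06]]
    - [[16,1.7,45],[0,0,0.06]]
    - [[16,1.7,70],[0,0,0.06]]
    - [[16,1.7,70],[0,0,0.06]]
    - [[16,1.7,70],[0,0,0.06]]
    - [[16,1.7,70],[0,0,0.06]]

```text
time: 42.65
tool_pos: [468.7, 360.9, 91.6]
tcp_rot: [179.8, -0.1, 98.0]
ft_force: [0.9, 0.1, -0.2]
finger_gap: 85.0
grip_force: 0.0
```

```bash
cat >>h.py <<'E'
def cast(cx,cy,save=None):
    p,d,c,P=shot('wrist',save);X=cloud(d,c,P); print('TCP',T()[:3,3].round(1),r.sense()['tcp_rot'].round(1))
    for zl,zh in ((4,60),(24,31)):
        m=(d>0)&(X[...,2]>zl)&(X[...,2]<zh)&(np.hypot(X[...,0]-cx,X[...,1]-cy)<42)
        h=cv2.convexHull(X[m][:,:2].astype(np.float32)); a=cv2.approxPolyDP(h,2,True)[:,0]; e=np.roll(a,-1,0)-a
        print(zl,zh,m.sum(),cv2.minAreaRect(h))
        for q,v in zip(a,e): print(q.round(1),np.hypot(*v).round(1),np.degrees(np.arctan2(v[1],v[0])).round(1))
E
python3 -c "
from h import *
cast(469,362,'w13')"
```

```text
TCP [468.6 360.9  91.5] [ 1.798e+02 -1.000e-01  9.800e+01]
4 60 8095 ((468.3939514160156, 361.83251953125), (54.9282341003418, 62.359561920166016), 7.008624076843262)
[494.7 333.6] 19.1 82.3
[497.2 352.5] 42.5 100.1
[489.7 394.4] 36.8 -168.9
[453.6 387.3] 21.6 -130.3
[439.6 370.8] 25.9 -82.4
[443.  345.1] 24.4 -32.5
[463.6 332.1] 31.1 2.9
24 31 1666 ((468.93585205078125, 361.707275390625), (42.502952575683594, 53.62804412841797), 5.9996113777160645)
[492.7 339.1] 50.2 96.0
[487.4 389. ] 25.3 -176.9
[462.2 387.6] 24.3 -125.7
[448.  367.9] 17.4 -81.3
[450.7 350.7] 14.1 -45.8
[460.5 340.6] 18.0 -12.2
[478.1 336.8] 14.8 8.8
```

View pics/w13.png

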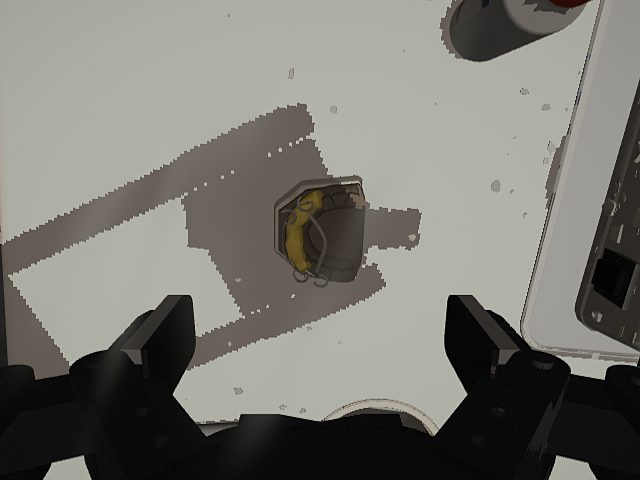

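The cast is centred between the fingers at (320,230), so I'll descend and pinch the base across its x.

jog_arm:
  rows:
    - [[0,0,40],[0,0,0.005]]
    - [[0,0,75],[0,0,0.005]]
    - [[0,0,98],[0,0,0.005]]
    - [[0,0,108],[0,0,0.005]]
    - [[0,0,114],[0,0,0.005]]
    - [[0,0,114],[0,0,0.005]]
    - [[0,0,114],[0,0,0.005]]

```text
time: 43.4
tool_pos: [468.2, 361.1, -23.5]
tcp_rot: [179.9, -0.1, 97.8]
ft_force: [0.0, 0.7, 0.3]
finger_gap: 84.9
grip_force: 0.0
```

```bash
python3 -c "
from h import *
cast(468,361,'w14')"
```

```text
TCP [468.2 361.2 -23.4] [ 1.798e+02 -1.000e-01  9.780e+01]
4 60 26262 ((471.0474548339844, 366.2413330078125), (67.88429260253906, 70.5317153930664), 60.098873138427734)
[509.7 365.9] 34.7 124.7
[489.9 394.4] 7.2 170.6
[482.8 395.6] 30.1 -165.3
[453.7 387.9] 40.0 -133.5
[426.1 358.9] 6.5 -82.6
[427.  352.4] 44.6 -28.1
[466.4 331.4] 28.9 10.6
[494.7 336.7] 32.8 62.9
24 31 5940 ((458.0942077636719, 361.15380859375), (63.68336868286133, 53.62600326538086), 5.149730682373047)
[487.3 389.1] 25.9 -176.9
[461.4 387.7] 49.2 -134.6
[426.9 352.7] 39.4 -19.8
[464.  339.3] 17.6 -9.7
[481.3 336.3] 11.0 10.1
[492.1 338.3] 51.0 95.4
```

jog_arm:
  rows:
    - [[0,0,0],[0,0,0]]
    - [[0,0,0],[0,0,0]]
    - [[0,0,0],[0,0,0]]
    - [[0,0,0],[0,0,0]]
    - [[0,0,0],[0,0,0]]
    - [[0,0,0],[0,0,0]]
    - [[0,0,0],[0,0,0]]
  grip: 35
  force: 50

```text
time: 44.15
tool_pos: [467.8, 360.9, -24.1]
tcp_rot: [179.9, -0.0, 97.8]
ft_force: [-0.2, 0.1, 5.5]
finger_gap: 54.1
grip_force: 53.3
```

jog_arm:
  rows:
    - [[0,0,-4],[0,0,0]]
    - [[0,0,-15],[0,0,0]]
    - [[0,0,-40],[0,0,0]]
    - [[0,0,-75],[0,0,0]]
    - [[0,0,-100],[0,0,0]]
    - [[0,0,-100],[0,0,0]]
    - [[0,0,-100],[0,0,0]]

```text
time: 44.85
tool_pos: [467.4, 360.6, 75.7]
tcp_rot: [179.9, -0.0, 97.8]
ft_force: [-0.1, -0.4, -1.5]
finger_gap: 54.2
grip_force: 52.8
```

```bash
cat >>h.py <<'E'
def castheld(z0):
    "outline of the held cast in the tool frame"
    p,d,c,P=shot('wrist');X=cloud(d,c,P);M=T();q=(X-M[:3,3])@M[:3,:3]
    m=(d>0)&(q[...,2]>-66)&(q[...,2]<-26)&(abs(q[...,1])<24)&(abs(q[...,0])<45)
    k=q[m]; print('TCP',M[:3,3].round(1),'x',np.percentile(k[:,0],[.5,99.5]).round(1),'z',np.percentile(k[:,2],[1,50,99]).round(1),m.sum())
    t=k[abs(k[:,2]+51)<2.5]; print('rim',len(t),np.percentile(t[:,0],[1,99]).round(1)) if len(t) else 0
E
python3 -c "
from h import *
castheld(0)
print(r.sense()['joint_pos'].round(),togo([451,37.5,230],66.5))"
```

```text
TCP [466.5 360.   74.3] x [-23.9  32.2] z [-62.5 -47.1 -27.8] 25109
rim 3378 [-24.2  27.8]
[33. 12. 95. -0. 74. 25.] (array([-317.5,  -59.1, -155.6]), array([-0.001,  0.001,  0.546]))
```

jog_arm:
  rows:
    - [[0,0,-40],[0,0,0]]
    - [[0,0,-85],[0,0,0]]
    - [[0,0,-130],[0,0,0]]
    - [[-20,-4,-160],[0,0,0.05]]
    - [[-55,-10,-165],[0,0,0.1]]
    - [[-90,-17,-165],[0,0,0.18]]
    - [[-125,-23,-165],[0,0,0.26]]
    - [[-160,-30,-165],[0,0,0.34]]
    - [[-195,-36,-165],[0,0,0.42]]
    - [[-230,-43,-165],[0,0,0.5]]

```text
time: 45.9
tool_pos: [454.3, 125.1, 237.7]
tcp_rot: [-179.8, 0.1, 69.0]
ft_force: [0.5, -1.0, -1.3]
finger_gap: 53.8
grip_force: 53.1
```

```bash
python3 -c "
from h import *
s=r.sense();print(s['finger_gap'],s['grip_force'],s['tool_pos'])
castheld(0)
print(togo([450.8,37.1,230],66.5))"
```

```text
53.826273218131725 53.07987776119262 [454.30456278 125.12813175 237.74044196]
TCP [454.3 120.7 237.8] x [-20.1  36. ] z [-61.  -45.4 -27.7] 25444
rim 4447 [-20.3  31.3]
(array([-79. ,  27.3,   8.1]), array([-0.002,  0.005,  0.036]))
```

jog_arm:
  rows:
    - [[-30,10,0],[0,0,0.036]]
    - [[-60,20,0],[0,0,0.036]]
    - [[-77,26.5,0],[0,0,0.036]]
    - [[-79,27.3,0],[0,0,0.036]]
    - [[-79,27.3,0],[0,0,0.036]]
    - [[-79,27.3,0],[0,0,0.036]]
    - [[-79,27.3,0],[0,0,0.036]]

```text
time: 46.65
tool_pos: [452.7, 44.0, 239.3]
tcp_rot: [-180.0, 0.0, 67.2]
ft_force: [-0.0, 0.0, -0.5]
finger_gap: 54.1
grip_force: 53.1
```

```bash
python3 -c "
from h import *
s=r.sense();print(s['finger_gap'],s['grip_force'],s['tool_pos'],s['tcp_rot'])
castheld(0)
print(togo([450.8,37.1,61],66.5))"
```

```text
54.069388438588724 53.11844542622566 [452.73710515  43.95716589 239.32854002] [-1.79958137e+02  2.24787475e-03  6.71507826e+01]
TCP [452.8  43.9 239.4] x [-24.2  31.7] z [-60.9 -45.6 -27.7] 25056
rim 4514 [-24.5  27.3]
(array([ -7. ,   0.9, 178.4]), array([-0.001,  0.   ,  0.011]))
```

jog_arm:
  rows:
    - [[-7,0.9,10],[0,0,0.011]]
    - [[-7,0.9,45],[0,0,0.011]]
    - [[-7,0.9,85],[0,0,0.011]]
    - [[-7,0.9,125],[0,0,0.011]]
    - [[-7,0.9,155],[0,0,0.011]]
    - [[-7,0.9,170],[0,0,0.011]]
    - [[-7,0.9,170],[0,0,0.011]]
    - [[-7,0.9,170],[0,0,0.011]]

```text
time: 47.5
tool_pos: [450.8, 36.2, 69.7]
tcp_rot: [-180.0, 0.0, 66.4]
ft_force: [0.3, 0.2, -1.0]
finger_gap: 54.1
grip_force: 53.1
```

```bash
python3 -c "
from h import *
s=r.sense();print(s['finger_gap'],s['grip_force'],s['tool_pos'],s['tcp_rot'],s['ft_force'])
print(togo([450.8,37.1,60],66.5))
p,d,c,P=shot('wrist','w15');X=cloud(d,c,P)
m=(d>0)&(abs((X[...,:2]-C0)@EX)<15)&((X[...,:2]-C0)@EY>43)&((X[...,:2]-C0)@EY<47)&(abs(X[...,2]-84)<8);print(np.median(X[m],0),m.sum())
castheld(0)"
```

```text
54.108393735656286 53.132803249172866 [450.75669876  36.19902685  69.69306177] [-1.79973169e+02  1.56856066e-02  6.64495646e+01] [ 0.25053392  0.2186591  -0.95897203]
(array([ 0.8, -0.3,  9.7]), array([-0.   ,  0.   , -0.001]))
[441.81073367  81.39013213  83.51018462] 884
TCP [452.1  36.2  71.1] x [-24.4  31.5] z [-60.7 -45.1 -27.6] 25060
rim 4597 [-24.7  27.1]
```

jog_arm:
  rows:
    - [[0.7,-0.3,4],[0,0,0]]
    - [[0.7,-0.3,7],[0,0,0]]
    - [[0.7,-0.3,8.5],[0,0,0]]
    - [[0.7,-0.3,9],[0,0,0]]
    - [[0.7,-0.3,9],[0,0,0]]

```text
time: 48.1
tool_pos: [450.9, 37.0, 60.6]
tcp_rot: [-180.0, 0.0, 66.5]
ft_force: [0.2, -0.2, -0.8]
finger_gap: 54.0
grip_force: 53.1
```

jog_arm:
  rows:
    - [[0,0,0.5],[0,0,0]]
    - [[0,0,1],[0,0,0]]
    - [[0,0,1],[0,0,0]]

```text
time: 48.4
tool_pos: [451.1, 37.0, 59.8]
tcp_rot: [180.0, -0.0, 66.5]
ft_force: [-0.3, 0.5, 0.4]
finger_gap: 53.9
grip_force: 53.3
```

jog_arm:
  rows:
    - [[0,0,0.5],[0,0,0]]
    - [[0,0,0.7],[0,0,0]]
    - [[0,0,0.7],[0,0,0]]

```text
time: 48.7
tool_pos: [451.1, 37.0, 59.8]
tcp_rot: [180.0, 0.0, 66.5]
ft_force: [-4.7, -0.7, 6.8]
finger_gap: 54.1
grip_force: 54.2
```

jog_arm:
  rows:
    - [[0,0,0],[0,0,0]]
    - [[0,0,0],[0,0,0]]
    - [[0,0,0],[0,0,0]]
    - [[0,0,0],[0,0,0]]
    - [[0,0,0],[0,0,0]]
  grip: 80

```text
time: 49.2
tool_pos: [450.9, 37.0, 58.9]
tcp_rot: [-180.0, 0.0, 66.5]
ft_force: [-0.9, 0.7, 0.1]
finger_gap: 80.0
grip_force: 0.0
```

jog_arm:
  rows:
    - [[0,0,-15],[0,0,0]]
    - [[0,0,-45],[0,0,0]]
    - [[0,0,-85],[0,0,0]]
    - [[0,0,-125],[0,0,0]]
    - [[0,0,-160],[0,0,0]]
    - [[-40,0,-160],[0,0,0]]
    - [[-40,0,-160],[0,0,0]]
    - [[-40,0,-160],[0,0,0]]

```text
time: 50.0
tool_pos: [434.9, -0.1, 218.9]
tcp_rot: [180.0, -0.0, 66.3]
ft_force: [0.3, 0.9, 0.1]
finger_gap: 79.9
grip_force: 0.0
```

```bash
python3 - <<'E'
from h import *
s=r.sense();print(s['tool_pos'])
p,d,c,P=shot('wrist','w16');X=cloud(d,c,P)
k=(X[...,:2]-C0)@EY; lx=(X[...,:2]-C0)@EX
rects(X,d,88,130,(380,530,-30,92),500)
rects(X,d,78,87,(380,530,-30,92),300)
m=(d>0)&(X[...,2]>88)&(X[...,2]<130)&(np.hypot(lx,k)<45)
print('cast z',np.percentile(X[m][:,2],[1,50,99]))
q=np.c_[lx[m],k[m]]; print('local extents x',np.percentile(q[:,0],[.3,99.7]),'y',np.percentile(q[:,1],[.3,99.7]))
rects(X,d,180,230,(350,530,60,240),60)
ptr2(72,100)
E
```

```text
[ 4.34942438e+02 -7.40928300e-02  2.18932240e+02]
c 453.1 36.9 z 104.0 size 54.8 63.1 x-axis angle -24.1 px 6430 mean [455.2  37.5 105.7]
c 450.8 37.3 z 83.7 size 65.5 95.4 x-axis angle 11.5 px 6134 mean [448.4  43.   83.6]
cast z [ 92.10575369 104.02807238 121.2583296 ]
local extents x [-25.82483086  37.87136887] y [-35.77034867  27.48011565]
c 431.8 114.5 z 209.9 size 15.8 34.2 x-axis angle 82.6 px 3796 mean [431.9 113.7 205.2]
TCP [434.8   0.7 218.4]
59.5 5 lx -1.1 0.5 z max/med 84.4 83.8
61.0 7 lx -1.2 0.8 z max/med 84.7 83.9
62.5 11 lx -1.5 1.0 z max/med 84.8 84.5
64.0 10 lx -1.8 1.2 z max/med 85.8 84.5
65.5 17 lx -2.2 1.7 z max/med 86.3 84.2
67.0 18 lx -2.3 2.0 z max/med 86.8 84.9
68.5 18 lx -2.7 2.2 z max/med 86.1 85.0
70.0 19 lx -3.0 2.4 z max/med 86.2 85.0
71.5 22 lx -3.1 2.6 z max/med 86.3 85.2
73.0 21 lx -2.9 2.7 z max/med 86.1 85.1
74.5 22 lx -3.1 2.5 z max/med 86.4 85.4
76.0 20 lx -3.0 2.7 z max/med 87.1 85.4
77.5 23 lx -3.0 2.7 z max/med 86.3 85.5
79.0 21 lx -3.1 2.6 z max/med 86.4 85.4
80.5 26 lx -6.2 6.4 z max/med 86.8 85.3
82.0 110 lx -7.9 7.9 z max/med 89.3 87.2
83.5 64 lx -7.6 7.8 z max/med 90.3 88.9
85.0 39 lx -7.8 7.9 z max/med 89.8 88.7
column top 83.77108281292317 n 2477
```

View pics/w16.png

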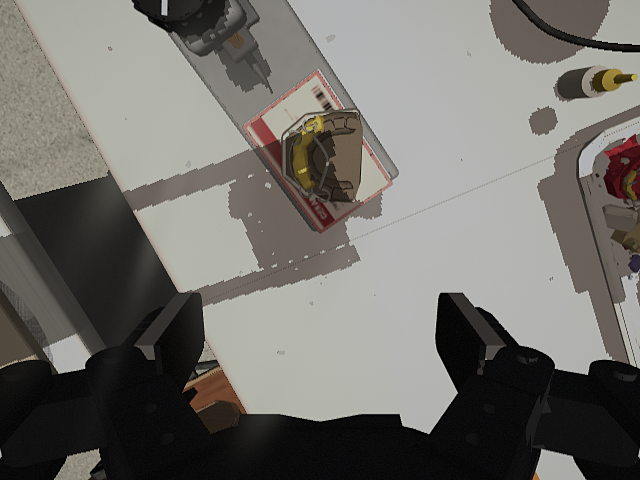

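The cast stands upright in the middle of the column within about 2 mm, seen around (325,155). The pointer tip at (268,92) is still level with the column top, so I'm handing in.

```bash
python3 -c "
from bench import r
print(r.hand_in())"
```

```text
the job is handed in; nothing more can be done
None
```

The job is handed in: both cartons present are stacked squarely on the platform, the mast is pulled up and locked, the pointer is level with the column top to within about 0.5 mm, and the cast stands upright within about 2 mm of the top carton's centre, turned about 35° to it to keep the gripper's camera clear of the knob.

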